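# Pack a wheel rebuild case in layers

### The arm

A 7-joint arm with a two-finger parallel gripper is mounted at the origin on the work surface; the furniture and walls round the work are solid. World frame = base frame: x ahead of the robot, y to its left, z up, the work surface at z = 0. Lengths are in mm, angles in rad, forces in N, time in s.
With the tool pointing down it reaches from about 400 to 875 mm from the base axis. Payload 4.4 kg.
Tool frame: the origin (TCP) lies on the centre line of the jaws, within the pads' length; the fingertips stand 8 mm ahead of it and the grasp point (between the pads) lies 11 mm behind it; x points along the fingers, z is the direction in which the jaws open and shut, and the axes are right-handed (so a half turn about x gives the same grasp; the last joint's range is limited). The gripper opens to 85 mm and grips with 20 to 120 N. Pads are 22 mm wide; open, the fingers measure 114 mm over their backs; the gripper's body (76 mm by 85 mm) begins 54 mm behind the grasp point. The pads swing forward as they close: fully open they stand 13 mm farther back than shut.
Start: joints at [1.146, 0.628, 0.038, 1.517, -0.027, 0.996, -0.02], TCP at [228.276, -608.611, 239.313] pointing down, gripper open.
Joint ranges: [-3.06, 3.06], [-0.37, 2.12], [-1.25, 1.32], [0.18, 2.47], [-1.1, 4.24], [0.23, 1.98], [-2.94, 2.94]. Speed limits (rad/s): [2.57, 2.57, 3.14, 3.14, 3.14, 3.14, 3.14].

### API

Orientations are given as [roll, pitch, yaw] about the fixed x, y, z axes, in that order (R = Rz(yaw) Ry(pitch) Rx(roll)).
In Python, from cell import ctrl, get_image, camera_params gives the robot as it stands. The module is installed in compiled form; this text tells all that it offers.
- The arm moves only by the shell command python3 -m handwheel 'ROWS'. ROWS is text: rows parted by semicolons, each of 7 numbers parted by spaces: the opening, from -1 (shut) to 1 (fully open), then the shift along the tool's x, y, z in mm, then the turn, a rotation vector about the tool's x, y, z in rad. In form: grip x y z wx wy wz; .... A call has 1 to 10 rows; each row shifts and turns the pose as measured when the row begins, along the tool's axes as they then stand; what a row does not reach is not made up. A row lasts 1/10 s, in which the tool goes at most 50 mm and 8.59 degrees, less where a joint would pass 70% of its speed; a pose out of reach is approached as far as the arm can. A call with a gripper value outside its range is refused whole. The fingers move at their own pace and stop on an object; the grip force is fixed at half the most. Time passes only in rows, so rows that do not move let the fingers close. It gives the time, the measured TCP pose, the force and the opening at its end, in the units of the state.
- ctrl.read_state(): the state, without advancing time (a new reading comes with each control period).
- get_image(name): name is "side" or "top" or "wrist"; returns the picture (400x640x3 uint8, blue, green, red); there is no depth.
- camera_params(name): a dict with "fx", "fy", "cx", "cy" (pixels), "k1" (the pictures are not rectified: a ray, as slopes to the right and down, at radius r is drawn at 1 + k1 r^2 times it, then the intrinsics apply), "eye" and "orientation" of the camera in the world. Camera axes: x right, y up, looking along -z (the intrinsics and any distortion apply to the point x, -y, -z); pixel columns grow to the right and rows downward; lengths in mm; the calibration is good to about 2 mm. A picture is of the moment at which its call begins: read the wrist's pose just before it. camera_params takes no time and is no camera call; for the wrist camera it gives the pose at the moment of the call.
- ctrl.finish_job(): hands the job in, once; it reports no verdict.
The state is a dict: "clock": time; "qpos": joint angles; "qd": joint speeds; "tau": joint torques, N m; "eef_pos": TCP position; "tool_rot": TCP orientation; "force": force on the tool from outside, world axes, zero at the start; "torque": the same for the moment, N m; "width": finger opening in mm.
Only numpy, scipy, OpenCV 4.12 (cv2) and the standard library are available. Lean on these libraries where they do the work, as an engineer would, in place of code of your own. Each camera call takes 0.05 s, during which the arm holds its last target.

### The job

Pack the open blue case for a wheel rebuild, in layers: lay all the big parts that are out (axle with clutch cones, bare axle, roll of rim tape) on the case floor, then drop the divider plate in so that it lies flat on its ledges, then lay all the small parts that are out (black bearing cup, valve adaptor, track nuts) on the divider. The case must end up pushed square and without a gap against the closed blue case beside it, long side to long side and ends about level; leave the other things on the bench alone.

Things in the scene. Friction and masses are not known exactly. Their poses are not given: they have to be found in the camera images.
- bench_top: fixed plywood bench top, 460 x 1040 x 15 mm, that reaches over the wheel stand; everything of the task stands on it; its top is level at z = 0.18 and spans x 0.33 to 0.79, y -0.69 to 0.35, with a 6 mm high lip along the left, right and far edges. Origin: centre of its top.
- case: loose open case, blue with grey ledges, 178 (x) x 158 (y) x 79 mm high, 0.45 kg; origin: centre of its underside, z up. Walls and floor 4 mm thick; inside 170 x 150 mm. Across each x end a grey ledge, 14 mm wide and solid down to the floor, has its top 49 mm above the case's underside, so the clear floor is 142 (x) x 150 (y) mm. The divider rests on the two ledges. Small black grips stick out 9 mm at the x ends. It slides when pushed (up to about 8 N when packed).
- closed_case: closed case, fixed to the bench, blue with a grey lid, 178 (x) x 158 (y) x 79 mm plus a low black handle on top to 93 mm; origin: centre of its underside, x along its long side. Its +y long face is plain and faces the open case's -y long face. Flush together, the two origins are 158 mm apart along y.
- divider: loose grey divider plate, 162 (x) x 142 (y) x 4 mm, 0.12 kg, with an upright orange grip tab in the middle, 50 (x) x 12 (y) mm, its top 26 mm above the plate's underside; origin: centre of the plate's underside. Lying right way up at the start. Seated, its origin is 49 mm above the case's underside; it has 4 mm of play to each wall.
- hub_driver: big part: axle with clutch cones and spring, lying along its y, 37 x 120 x 37 mm, 0.15 kg; origin: under its middle, where the thick part (36 mm wide in x, 25 mm long in y) is gripped across x. May be absent.
- axle_loose: big part: bare axle with a cone and nut, lying along its y, 17 x 95 x 17 mm; origin: under its middle; gripped across x. May be absent.
- tape_roll: big part: roll of rim tape lying flat, black with a tan core, about 61 mm across (solid to the touch), 19 mm high; origin: centre of its underside. May be absent.
- bearing_0: small part: black round bearing cup with a hole, 38 mm across, 9 mm high; origin: centre of its underside. May be absent.
- track_nut_1: small part: a second track nut, just like track_nut_0. May be absent.
- valve_adaptor: small part: black valve adaptor, lying along its y, 14 x 34 x 14 mm; origin: under its middle; gripped across x. May be absent.
- track_nut_0: small part: silver flanged track nut, flange 21 mm, hexagon about 17 mm across, 7 mm high; origin: centre of its underside. May be absent.
- chain_piece: bystander: short length of chain, 17 x 147 x 8 mm, along its y; leave it alone.
- tyre_lever_0: bystander: yellow tyre lever, 17 x 117 x 11 mm, along its y; leave it alone.
- hex_key_1: bystander: black hex key, 29 x 103 x 6 mm, along its y; leave it alone.

How it is judged:
By the outcome, as a careful person would: the job done as asked, in the order asked, and still so for the second after the job is handed in, with the robot touching nothing.
Of hub_driver, axle_loose, tape_roll only 2 to 3 are there at a start; the rules pass over those that are not, and their reading is None.
Of bearing_0, valve_adaptor, track_nut_0, track_nut_1 only 3 to 4 are there at a start; the rules pass over those that are not, and their reading is None.
At some moment in a run one of hub_driver, axle_loose, tape_roll, bearing_0, valve_adaptor, track_nut_0, track_nut_1 may be knocked a few centimetres aside while the robot is not near it.
It also fails if it takes over 200 s, if anything falls off the work surface, if the arm or the gripper's body presses on something with over 40 N, if the wrist force passes 120 N, or if a joint passes its speed limit or range.

## Working session

There is one attempt and no reset: what is moved stays moved. The work goes in short steps, Python scripts to look and compute and a shell command to move; the robot and the scene stay as the last step left them, time stands still between calls to the robot, and variables do not carry over. Pictures are saved under pics/ and viewed, and the job is handed in when it is done.

```bash
ls; mkdir -p pics; python3 - <<'E'
from cell import ctrl,get_image,camera_params
import cv2
s=ctrl.read_state();print(s)
for n in("top","side","wrist"):
    print(n,camera_params(n)); cv2.imwrite(f"pics/{n}0.png",get_image(n))
E
```

```text
pics
{'clock': 0.0, 'qpos': array([ 1.14624264,  0.62931498,  0.03840358,  1.5183832 , -0.02697633,
        0.99632816, -0.01999826]), 'qd': array([-4.20941618e-04, -2.39160980e-04, -4.29279225e-04,  9.58313450e-05,
       -4.63599027e-05,  1.12734578e-03,  1.82279141e-03]), 'tau': array([ 2.68893217e-05, -5.63404763e+01,  1.22627869e+00, -1.93443686e+01,
        1.09688222e-02,  1.05212827e-02, -2.27467905e-05]), 'eef_pos': array([ 228.04152675, -608.01612694,  238.4037222 ]), 'tool_rot': array([-3.13036322,  1.56887955,  1.94082477]), 'force': array([-0.31082824, -1.06816927,  0.46042004]), 'torque': array([0.03617465, 0.00921844, 0.02589119]), 'width': 85.32692485037116}
top {'fx': 363.46357683429335, 'fy': 363.46357683429335, 'cx': 316.3346779066881, 'cy': 199.12088361699907, 'k1': -0.0539240938141731, 'eye': array([ 486.42550681,  -89.60927619, 1324.4019471 ]), 'orientation': array([ 0.06958482,  0.01103969, -1.58027651])}
side {'fx': 477.21750817373766, 'fy': 477.21750817373766, 'cx': 315.33743254457, 'cy': 200.75480470737196, 'k1': -0.03632988040026794, 'eye': array([201.16167132, 931.79390898, 750.66607815]), 'orientation': array([ 1.1213863 , -0.02553593, -2.77958178])}
wrist {'fx': 289.4566919594677, 'fy': 289.4566919594677, 'cx': 314.2924755076362, 'cy': 195.97026275329125, 'k1': -0.04199066830651292, 'eye': array([ 294.89513781, -582.32641516,  372.32998783]), 'orientation': array([-2.86319457e-01,  8.31717847e-04, -1.21147527e+00])}
```

View pics/top0.png

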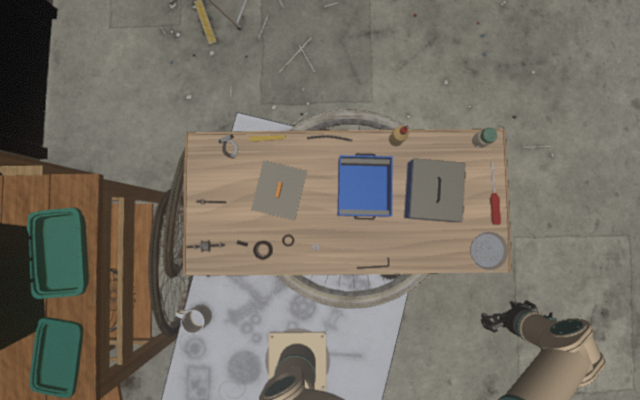

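View pics/side0.png

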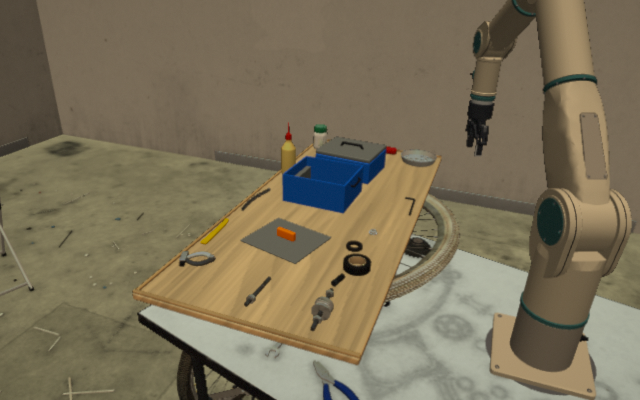

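View pics/wrist0.png

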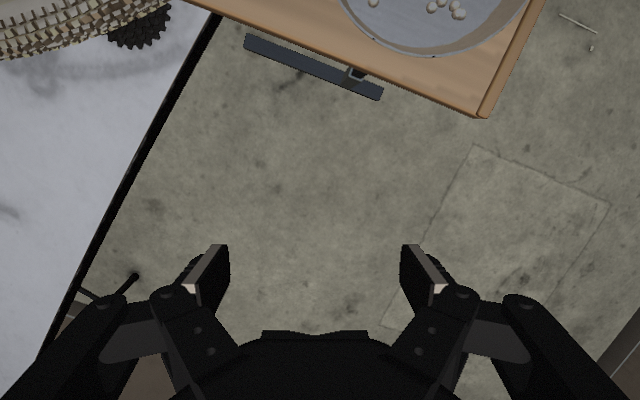

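```bash
cat > h.py <<'E'
from cell import ctrl,get_image,camera_params
import cv2,numpy as np
from scipy.spatial.transform import Rotation as R
def p2w(p,u,v,z):
    K=np.array([[p['fx'],0,p['cx']],[0,p['fy'],p['cy']],[0,0,1]])
    xd,yd=(u-p['cx'])/p['fx'],(v-p['cy'])/p['fy']
    rd=np.hypot(xd,yd); r=rd
    for _ in range(30): r=rd/(1+p['k1']*r*r)
    s=r/rd if rd>0 else 1
    d=R.from_euler('xyz',p['orientation']).apply([xd*s,-yd*s,-1])
    e=np.asarray(p['eye']); return e+d*(z-e[2])/d[2]
def w2p(p,X):
    c=R.from_euler('xyz',p['orientation']).inv().apply(np.asarray(X,float)-p['eye'])
    x,y=c[...,0]/-c[...,2],-c[...,1]/-c[...,2]; f=1+p['k1']*(x*x+y*y)
    return np.stack([p['cx']+p['fx']*x*f,p['cy']+p['fy']*y*f],-1)
def crop(src,dst,x,y,w,h,k):
    im=cv2.imread(src)[y:y+h,x:x+w]; im=cv2.resize(im,None,fx=k,fy=k,interpolation=cv2.INTER_CUBIC)
    for i in range(0,w,20): cv2.putText(im,str(x+i),(i*k,8),0,.3,(0,0,255)); cv2.line(im,(i*k,8),(i*k,14),(0,0,255))
    for i in range(0,h,20): cv2.putText(im,str(y+i),(0,i*k+4),0,.3,(0,0,255)); cv2.line(im,(18,i*k),(24,i*k),(0,0,255))
    cv2.imwrite(dst,im)
def look(n,f):
    s=ctrl.read_state(); p=camera_params(n); im=get_image(n); cv2.imwrite(f,im); 
    import pickle; pickle.dump(p,open(f+'.pkl','wb')); print(s['clock'],s['eef_pos'].round(1),s['tool_rot'].round(3),s['force'].round(1),round(s['width'],1)); return p
def cam(f):
    import pickle; return pickle.load(open(f+'.pkl','rb'))
E
python3 - <<'E'
from h import *
crop('pics/top0.png','pics/c1.png',180,125,160,150,5)
crop('pics/top0.png','pics/c2.png',330,125,180,150,4)
import pickle
pickle.dump(camera_params('top'),open('pics/top0.png.pkl','wb'))
E
```

```text
(no output)
```

View pics/c1.png

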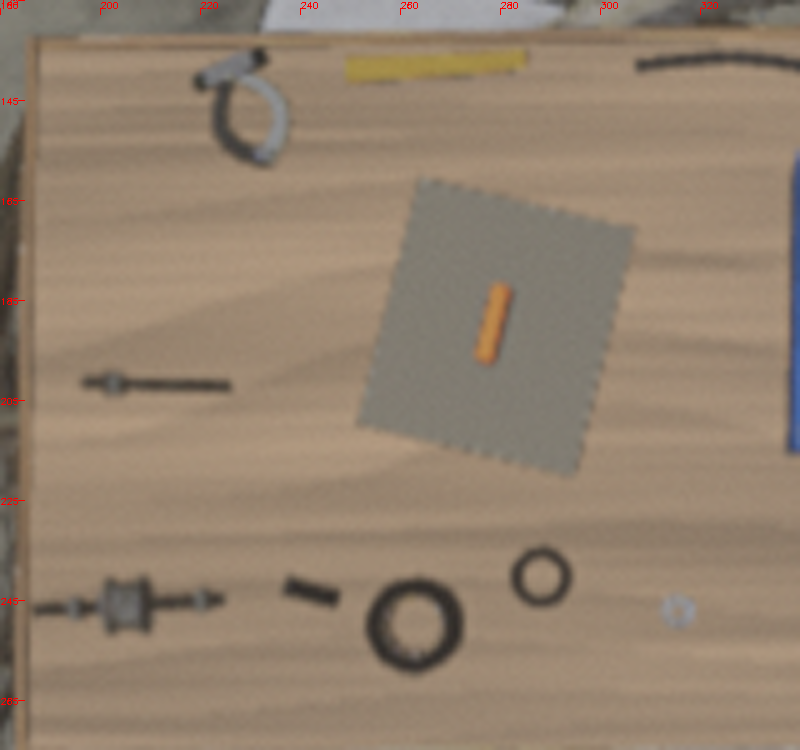

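View pics/c2.png

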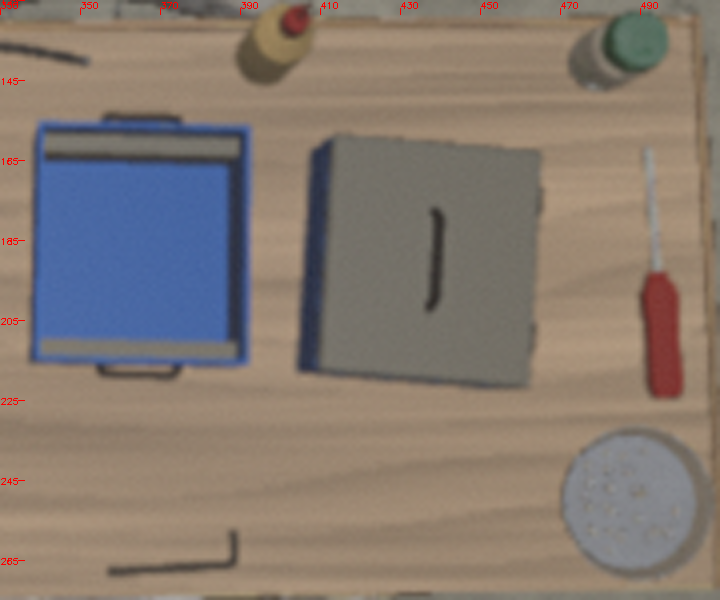

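```bash
python3 - <<'E'
from h import *
p=cam('pics/top0.png')
def a(u,v,z,): return p2w(p,180+u/5,125+v/5,z)[:2].round(1)
def b(u,v,z,): return p2w(p,330+u/4,125+v/4,z)[:2].round(1)
print('div',[a(*q,184) for q in[(420,178),(636,230),(575,476),(358,424)]], 'tab',a(504,285,206),a(485,362,206))
print('axle',a(83,382,188),a(231,386,188))
print('hub',a(35,609,198),a(224,600,198),a(127,605,198), a(150,578,198),a(150,632,198))
print('valve',a(287,585,187),a(338,599,187))
print('tape',a(415,625,190),'bear',a(541,577,185),'nut',a(677,611,184))
print('case top',[b(*q,259) for q in[(38,123),(250,126),(246,363),(31,361)]])
print('closed top',[b(*q,259) for q in[(334,134),(541,150),(527,387),(318,374)]])
crop('pics/side0.png','pics/c3.png',230,180,200,150,4)
E
```

```text
div [array([690.5,  87.5]), array([655.5, -49.7]), array([500.5, -10.2]), array([534.4, 126.5])] tab [618.8  31.7] [571.1  43.5]
axle [562.4 301. ] [558.9 206.4]
hub [420.3 326.4] [425.3 207.3] [422.5 268.3] [439.2 253.9] [405.8 253.7]
valve [433.9 170.5] [424.9 138.4]
tape [408.7  89.6] bear [437.6  11.3] nut [415.7 -73.4]
case top [array([ 688.9, -148.4]), array([ 685.2, -305.6]), array([ 509.7, -298.3]), array([ 512.8, -140.8])]
closed top [array([ 678.6, -367.9]), array([ 665.5, -522.6]), array([ 489.7, -505.3]), array([ 501.1, -351. ])]
```

View pics/c3.png

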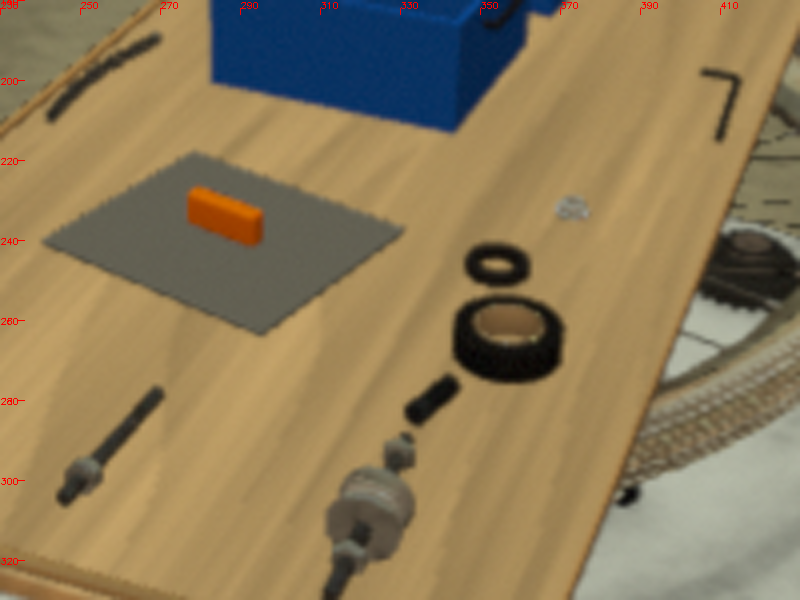

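```bash
cat >> h.py <<'E'
def pose():
    s=ctrl.read_state(); return s, s['eef_pos'], R.from_euler('xyz',s['tool_rot'])
def plan(xyz,jaw=None,grip=1,vmax=48,n=None,show=True):
    """jaw: deg, world direction of tool z (mod 180). prints rows with tool levelled to point down"""
    s,p,r=pose(); M=r.as_matrix(); z=M[:,2]; cur=np.degrees(np.arctan2(z[1],z[0]))
    if jaw is None: jaw=cur
    d=(jaw-cur+90)%180-90
    yaw=np.radians(cur+d); zt=np.array([np.cos(yaw),np.sin(yaw),0]); xt=np.array([0,0,-1.]); yt=np.cross(zt,xt)
    T=R.from_matrix(np.c_[xt,yt,zt]); rv=(r.inv()*T).as_rotvec()
    D=np.asarray(xyz,float)-p
    k=max(int(np.ceil(np.linalg.norm(D)/vmax)),int(np.ceil(np.linalg.norm(rv)/.145)),1)
    if n: k=max(n,k)
    print('now',p.round(1),'jaw',round(cur,1),'turn',round(d,1),'q7',s['qpos'][6].round(2),'w',round(s['width'],1),'F',s['force'].round(1),'t',round(s['clock'],2))
    out=[]
    for i in range(k):
        Ri=r*R.from_rotvec(rv*i/k); t=Ri.inv().apply(D/k)
        out.append(f"{grip:g} "+" ".join(f"{v:.1f}" for v in t)+" "+" ".join(f"{v:.3f}" for v in rv/k))
    print('; '.join(out))
E
python3 - <<'E'
from h import *
plan([420,-400,400],-5.4)
plan([605,-105,330],-5.4)
E
```

```text
now [ 228.1 -608.2  238.6] jaw -69.4 turn 64.0 q7 -0.02 w 85.4 F [ 0.  -0.6 -0.8] t 0.15
1 -20.2 31.6 -16.0 -0.140 -0.000 -0.000; 1 -20.2 33.5 -11.4 -0.140 -0.000 -0.000; 1 -20.2 34.8 -6.6 -0.140 -0.000 -0.000; 1 -20.2 35.4 -1.7 -0.140 -0.000 -0.000; 1 -20.2 35.2 3.2 -0.140 -0.000 -0.000; 1 -20.2 34.5 8.1 -0.140 -0.000 -0.000; 1 -20.2 33.0 12.8 -0.140 -0.000 -0.000; 1 -20.2 30.9 17.3 -0.140 -0.000 -0.000
now [ 228.1 -608.2  238.6] jaw -69.4 turn 64.0 q7 -0.02 w 85.4 F [ 0.  -0.6 -0.8] t 0.15
1 -6.5 37.8 -24.2 -0.080 -0.000 -0.000; 1 -6.5 39.6 -21.1 -0.080 -0.000 -0.000; 1 -6.5 41.2 -17.9 -0.080 -0.000 -0.000; 1 -6.5 42.5 -14.5 -0.080 -0.000 -0.000; 1 -6.5 43.5 -11.1 -0.080 -0.000 -0.000; 1 -6.5 44.3 -7.6 -0.080 -0.000 -0.000; 1 -6.5 44.7 -4.0 -0.080 -0.000 -0.000; 1 -6.5 44.9 -0.5 -0.080 -0.000 -0.000; 1 -6.5 44.8 3.1 -0.080 -0.000 -0.000; 1 -6.5 44.4 6.7 -0.080 -0.000 -0.000; 1 -6.5 43.7 10.2 -0.080 -0.000 -0.000; 1 -6.5 42.8 13.7 -0.080 -0.000 -0.000; 1 -6.5 41.6 17.0 -0.080 -0.000 -0.000; 1 -6.5 40.1 20.3 -0.080 -0.000 -0.000
```

```bash
python3 -m handwheel '1 -20 32 -16 -0.14 0 0; 1 -20 33 -11 -0.14 0 0; 1 -20 35 -7 -0.14 0 0; 1 -20 35 -2 -0.14 0 0; 1 -20 35 3 -0.14 0 0; 1 -20 35 8 -0.14 0 0; 1 -20 33 13 -0.14 0 0; 1 -20 31 17 -0.14 0 0'; python3 - <<'E'
from h import *
look('wrist','pics/w1.png')
plan([600,-105,330],-5.4)
E
```

```text
clock: 0.95
eef_pos: [415.5, -392.0, 397.3]
tool_rot: [2.632, 1.556, 2.572]
force: [0.0, -0.6, 0.0]
width: 85.6
0.95 [ 415.5 -392.   397.3] [2.632 1.556 2.572] [ 0.  -0.6  0. ] 85.6
now [ 422.5 -386.   401.2] jaw -2.6 turn -2.8 q7 0.53 w 85.6 F [5.4 3.9 2.9] t 1.0
1 9.2 36.0 20.6 0.006 -0.000 -0.001; 1 9.1 36.1 20.4 0.006 -0.000 -0.001; 1 9.1 36.3 20.2 0.006 -0.000 -0.001; 1 9.1 36.4 19.9 0.006 -0.000 -0.001; 1 9.0 36.5 19.7 0.006 -0.000 -0.001; 1 9.0 36.7 19.5 0.006 -0.000 -0.001; 1 9.0 36.8 19.2 0.006 -0.000 -0.001; 1 8.9 36.9 19.0 0.006 -0.000 -0.001
```

```bash
python3 -m handwheel '0 9 36 21 0 0 0; 0 9 36 20 0 0 0; 0 9 36 20 0 0 0; 0 9 36 20 0 0 0; 0 9 36 20 0 0 0; 0 9 36 19 0 0 0; 0 9 36 19 0 0 0; 0 9 36 19 0 0 0; 0 0 0 0 0 0 0'; python3 - <<'E'
from h import *
look('wrist','pics/w2.png')
plan([600,-105,210],-5.4,0)
E
```

```text
clock: 1.9
eef_pos: [598.5, -96.9, 326.9]
tool_rot: [1.935, 1.563, 1.885]
force: [0.6, -0.2, -0.4]
width: 42.6
1.9 [598.5 -96.9 326.9] [1.935 1.563 1.885] [ 0.6 -0.2 -0.4] 42.6
now [ 597.5 -100.5  327.3] jaw -3.1 turn -2.3 q7 -0.1 w 42.8 F [ 0.2 -1.2  0. ] t 1.95
0 39.1 -1.6 1.0 0.014 -0.001 -0.001; 0 39.1 -1.5 1.0 0.014 -0.001 -0.001; 0 39.1 -1.5 1.0 0.014 -0.001 -0.001
```

View pics/w2.png

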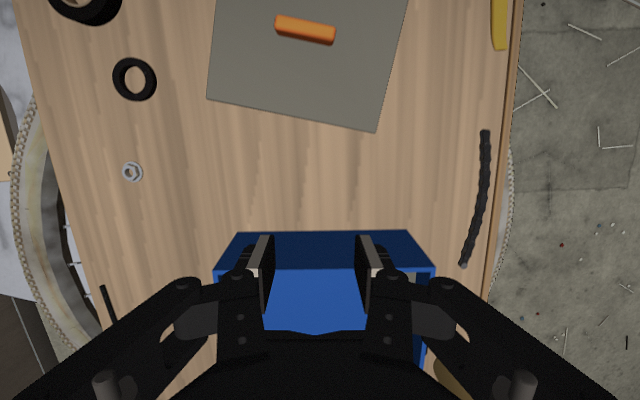

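View pics/w1.png

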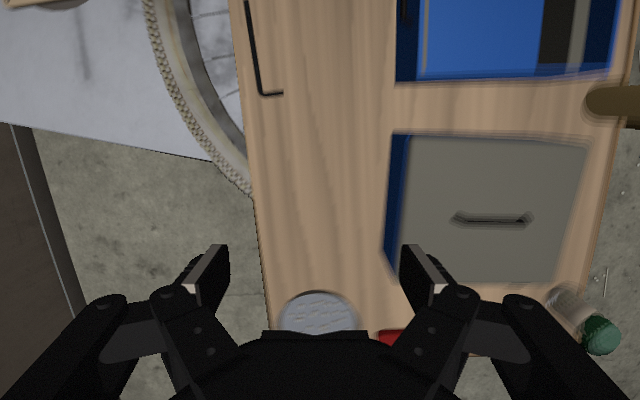

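```bash
python3 -m handwheel '0 38 0 1 0.014 0 0; 0 38 0 1 0.014 0 0; 0 36 0 1 0.014 0 0; 0 0 -10 0 0 0 0; 0 0 -10 0 0 0 0; 0 0 -6 0 0 0 0'; python3 - <<'E'
from h import *
plan([600,-190,215],-5.4,0)
E
```

```text
clock: 2.55
eef_pos: [597.9, -134.4, 215.4]
tool_rot: [-0.457, 1.569, -0.56]
force: [-0.1, 2.7, -0.6]
width: 42.8
now [ 597.9 -134.4  215.4] jaw -5.9 turn 0.5 q7 -0.14 w 42.8 F [-0.1  2.7 -0.6] t 2.55
0 0.3 -27.6 3.9 -0.005 0.001 0.000; 0 0.2 -27.6 3.8 -0.005 0.001 0.000
```

```bash
python3 -m handwheel '0 0 -6 0.6 0 0 0; 0 0 -6 0.6 0 0 0; 0 0 -6 0.6 0 0 0; 0 0 -6 0.6 0 0 0; 0 0 -6 0.6 0 0 0; 0 0 -6 0.6 0 0 0; 0 0 -6 0.6 0 0 0; 0 0 -6 0.6 0 0 0'; python3 - <<'E'
from h import *
plan([600,-190,215],-5.4,0)
E
```

```text
clock: 3.35
eef_pos: [599.6, -185.6, 221.0]
tool_rot: [0.265, 1.562, 0.16]
force: [-2.0, 13.1, 3.9]
width: 43.0
now [ 599.6 -185.6  221. ] jaw -6.0 turn 0.6 q7 -0.05 w 43.0 F [-2.  13.1  3.9] t 3.35
0 6.0 -4.4 0.9 -0.010 0.009 -0.002
```

```bash
python3 -m handwheel '0 2 -3 0 -0.01 0 0; 0 1 -3 0 0 0 0; 0 0 -3 0 0 0 0'; python3 - <<'E'
from h import *
look('top','pics/t2.png')
crop('pics/t2.png','pics/t2c.png',320,120,160,110,5)
plan([600,-190,215],-5.4,0)
E
```

```text
clock: 3.65
eef_pos: [600.4, -185.5, 218.8]
tool_rot: [1.031, 1.553, 0.942]
force: [-1.1, 8.0, 0.6]
width: 42.5
3.65 [ 600.4 -185.5  218.8] [1.031 1.553 0.942] [-1.1  8.   0.6] 42.5
now [ 600.4 -185.5  218.7] jaw -5.1 turn -0.3 q7 -0.03 w 42.5 F [0.1 8.  0.6] t 3.7
0 3.7 -4.5 -0.1 0.005 0.009 -0.016
```

View pics/t2c.png

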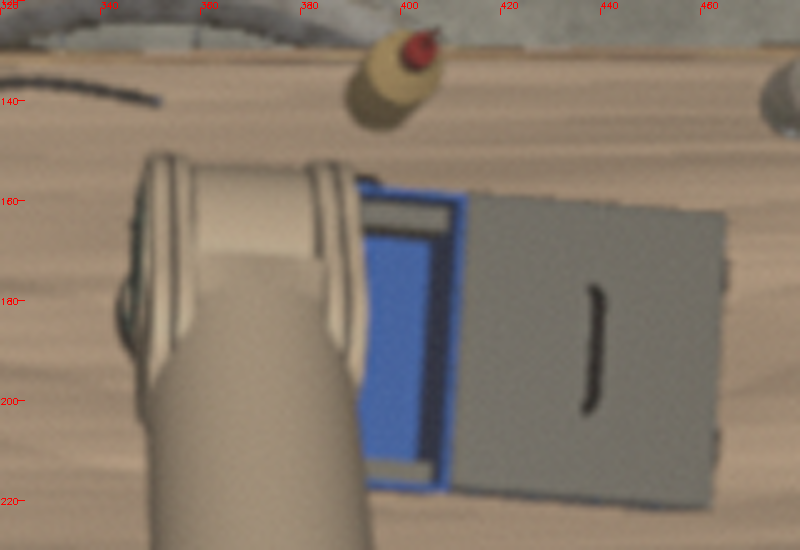

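```bash
python3 -m handwheel '0 1 -8 0 0 0 0; 0 0 -10 0 0 0 0; 0 0 -12 0 0 0 0'; python3 -m handwheel '0 0 0 0 0 0 0; 0 0 20 0 0 0 0; 0 -45 10 0 0 0 0; 0 -45 30 0 0 0 0; 0.9 -30 40 0 0 0 0'; python3 - <<'E'
from h import *
plan([405,60,330],-5.4,1)
E
```

```text
clock: 4.0
eef_pos: [601.0, -183.8, 218.7]
tool_rot: [1.473, 1.512, 1.397]
force: [-1.3, 26.6, 5.8]
width: 43.0
clock: 4.5
eef_pos: [604.5, -99.4, 341.2]
tool_rot: [1.689, 1.518, 1.602]
force: [1.7, 1.0, -0.1]
width: 55.9
now [604.5 -99.4 341.2] jaw -5.0 turn -0.4 q7 -0.1 w 55.9 F [ 1.7  1.  -0.1] t 4.5
1 3.3 23.4 -35.4 0.001 -0.001 -0.009; 1 3.1 23.4 -35.4 0.001 -0.001 -0.009; 1 2.8 23.4 -35.5 0.001 -0.001 -0.009; 1 2.6 23.4 -35.5 0.001 -0.001 -0.009; 1 2.4 23.4 -35.5 0.001 -0.001 -0.009; 1 2.1 23.3 -35.6 0.001 -0.001 -0.009
```

```bash
python3 -m handwheel '1 3 23 -35 0 0 0; 1 3 23 -35 0 0 0; 1 3 23 -35 0 0 0; 1 3 23 -35 0 0 0; 1 2 23 -35 0 0 0; 1 0 13 -30 0 0 0;1 0 0 0 0 0 0'; python3 - <<'E'
from h import *
look('top','pics/t3.png')
crop('pics/t3.png','pics/t3c.png',330,120,160,110,5)
look('wrist','pics/w3.png')
E
```

```text
clock: 5.2
eef_pos: [411.3, 48.3, 339.7]
tool_rot: [1.201, 1.522, 1.115]
force: [0.1, -0.8, -0.2]
width: 85.8
5.2 [411.3  48.3 339.7] [1.201 1.522 1.115] [ 0.1 -0.8 -0.2] 85.8
5.25 [413.4  47.2 339.9] [1.164 1.521 1.076] [-0.3 -0.5 -0.2] 85.5
```

View pics/t3c.png

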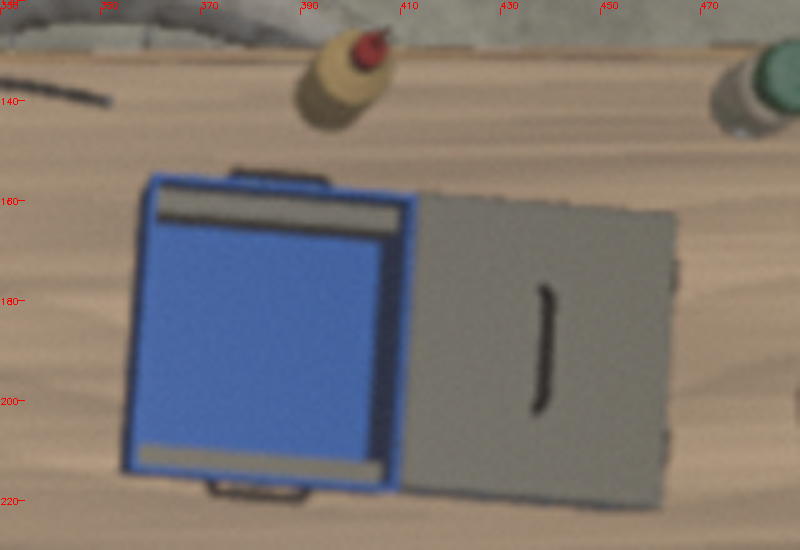

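View pics/w3.png

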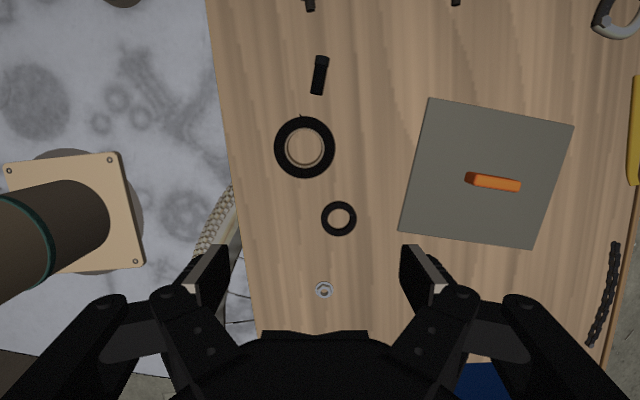

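```bash
python3 - <<'E'
from h import *
p=cam('pics/t3.png')
q=[p2w(p,330+u/5,120+v/5,259)[:2] for u,v in[(151,174),(417,196),(398,493),(122,473)]]
print(np.round(q,1),np.mean(q,0).round(1)); q=np.array(q)
for a,b in((3,0),(2,1)): d=q[a if 0 else b]-q[a]; print(np.degrees(np.arctan2(d[1],d[0])))
q=[p2w(p,330+u/5,120+v/5,259)[:2] for u,v in[(417,193),(678,213),(660,510),(398,490)]]
print('closed',np.round(q,1),np.mean(q,0).round(1))
w=cam('pics/w3.png')
for n,u,v,z in[('tape',304.5,147,199),('bear',338.5,218.5,189),('nut',324,290,187),('valve',321,57,190),('valve',316,93,190),('div',429,97,184),('div',574,126,184),('div',534,250,184),('div',397,231,184),('tab',471,173,206),('tab',521,182,206),('tab2',519,192,206)]:
    print(n,p2w(w,u,v,z)[:2].round(1))
plan([408,89,205],-5.4,1)
E
```

```text
[[ 691.2 -209.8]
 [ 676.5 -367.6]
 [ 500.8 -351.3]
 [ 514.2 -189.6]] [ 595.7 -279.6]
-6.5268163357625735
-5.289119991346549
closed [[ 678.3 -367.6]
 [ 665.2 -523.7]
 [ 489.  -506.1]
 [ 502.5 -351.3]] [ 583.8 -437.2]
tape [410.5  93.5]
bear [438.7  15.9]
nut [416.9 -67.8]
valve [433.3 173.5]
valve [425.9 142.2]
div [536.2 130.3]
div [691.1  90.9]
div [660.1 -45.4]
div [501.5  -6.1]
tab [568.7  55.4]
tab [620.4  41.9]
tab2 [619.2  31.8]
now [414.9  46.6 339.9] jaw -5.2 turn -0.2 q7 -0.33 w 85.5 F [ 0.9 -0.5 -0.2] t 5.3
1 45.5 11.8 -4.5 0.002 0.007 -0.015; 1 45.3 12.5 -4.2 0.002 0.007 -0.015; 1 45.2 13.2 -3.9 0.002 0.007 -0.015
```

```bash
python3 -m handwheel '1 45 11 -4 0 0.007 -0.015; 1 45 11 -3 0 0.007 -0.015; 1 45 12 -4 0 0.007 -0.015; 1 0 0 0 0 0 0'; python3 - <<'E'
from h import *
plan([410,91.5,189],-5.4,1)
E
```

```text
clock: 5.7
eef_pos: [420.9, 81.3, 203.7]
tool_rot: [0.024, 1.557, -0.077]
force: [-0.3, -0.9, 0.7]
width: 85.2
now [420.9  81.3 203.7] jaw -5.8 turn 0.4 q7 -0.66 w 85.2 F [-0.3 -0.9  0.7] t 5.7
1 14.6 9.1 -12.1 -0.008 0.013 -0.000
```

```bash
python3 -m handwheel '1 0 9 -11 0 0.01 0; 1 0 0 0 0 0 0; 1 7 0 0 0 0 0; 1 7 0 0 0 0 0; -0.5 0 0 0 0 0 0; -0.5 0 0 0 0 0 0; -0.5 0 0 0 0 0 0; -0.5 0 0 0 0 0 0'; python3 - <<'E'
from h import *
look('wrist','pics/w4.png')
E
```

```text
clock: 6.5
eef_pos: [417.3, 88.8, 194.3]
tool_rot: [0.135, 1.555, 0.025]
force: [-0.3, -0.4, -0.3]
width: 56.2
6.5 [417.3  88.8 194.3] [0.135 1.555 0.025] [-0.3 -0.4 -0.3] 56.2
```

View pics/w4.png

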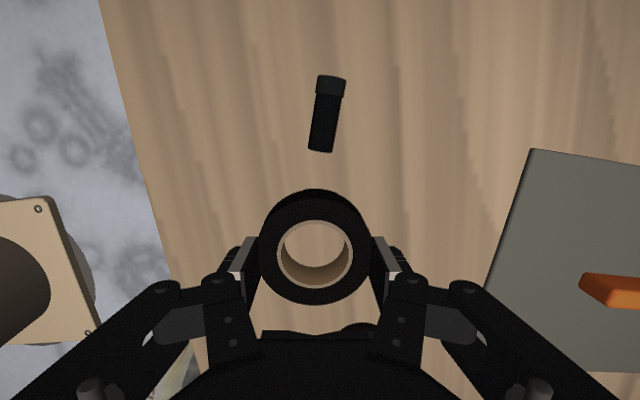

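```bash
python3 - <<'E'
from h import *
w=cam('pics/w4.png')
print(p2w(w,315,246,199),p2w(w,258,246,199),p2w(w,372,246,199),p2w(w,315,190,199),p2w(w,315,304,180))
plan([0,0,0])
E
```

```text
[418.04918684  97.51778927 199.        ] [390.29807719 100.73162198 199.        ] [445.97764478  94.19375497 199.        ] [421.13663914 125.81376727 199.        ] [413.18837264  49.88367162 180.        ]
now [417.3  88.8 194.3] jaw -6.3 turn 0.0 q7 -0.7 w 56.5 F [ 0.3  0.5 -0.6] t 6.55
1 18.8 -13.4 -40.8 0.000 0.002 -0.000; 1 18.8 -13.4 -40.8 0.000 0.002 -0.000; 1 18.9 -13.4 -40.7 0.000 0.002 -0.000; 1 19.0 -13.4 -40.7 0.000 0.002 -0.000; 1 19.0 -13.4 -40.7 0.000 0.002 -0.000; 1 19.1 -13.4 -40.7 0.000 0.002 -0.000; 1 19.2 -13.4 -40.6 0.000 0.002 -0.000; 1 19.2 -13.4 -40.6 0.000 0.002 -0.000; 1 19.3 -13.4 -40.6 0.000 0.002 -0.000; 1 19.4 -13.4 -40.5 0.000 0.002 -0.000
```

```bash
python3 -m handwheel '0.8 0 0 0 0 0 0; 0.8 0 0 0 0 0 0; 0.8 0 10 0 0.01 0.01 0; 0.8 2 2 0 0 0 0; -0.5 0 0 0 0 0 0; -0.5 0 0 0 0 0 0; -0.5 0 0 0 0 0 0;-0.5 0 0 0 0 0 0; -0.5 -30 0 0 0 0 0; -0.5 -30 0 0 0 0 0'; python3 - <<'E'
from h import *
look('wrist','pics/w5.png')
plan([600,-100,330],-5.4,-.5)
E
```

```text
clock: 7.55
eef_pos: [416.2, 101.3, 251.1]
tool_rot: [-2.898, 1.567, -3.018]
force: [0.8, 0.3, -0.6]
width: 55.8
7.55 [416.2 101.3 251.1] [-2.898  1.567 -3.018] [ 0.8  0.3 -0.6] 55.8
now [418.6 102.2 255.1] jaw -6.8 turn 1.4 q7 -0.65 w 55.5 F [0.8 0.2 1.9] t 7.6
-0.5 -12.4 -29.8 34.1 -0.004 0.001 -0.000; -0.5 -12.4 -30.0 33.9 -0.004 0.001 -0.000; -0.5 -12.4 -30.1 33.8 -0.004 0.001 -0.000; -0.5 -12.5 -30.3 33.7 -0.004 0.001 -0.000; -0.5 -12.5 -30.4 33.5 -0.004 0.001 -0.000; -0.5 -12.5 -30.6 33.4 -0.004 0.001 -0.000
```

View pics/w5.png

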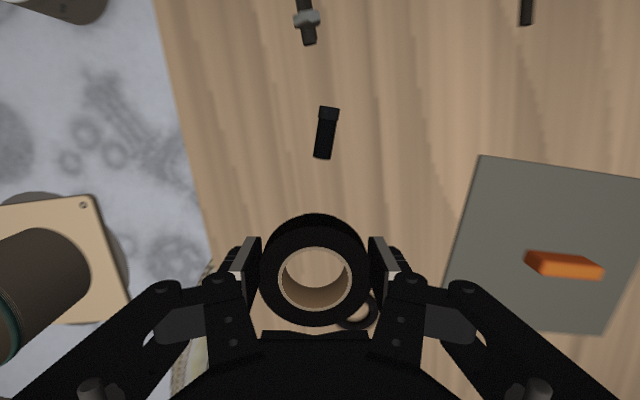

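```bash
python3 -m handwheel '-0.5 -20 -30 26 0 0 0; -0.5 -20 -41 18 0 0 0; -0.5 -20 -41 18 0 0 0; -0.5 -5 -42 18 0 0 0; -0.5 -5 -42 18 0 0 0; -0.5 0 -42 18 0 0 0; -0.5 0 -42 18 0 0 0; -0.5 0 -42 18 0 0 0; -0.5 0 -42 18 0 0 0; -0.5 0 -30 10 0 0 0'; python3 - <<'E'
from h import *
plan([601,-314,300],-5.4,-.5)
E
```

```text
clock: 8.6
eef_pos: [557.7, -320.3, 327.3]
tool_rot: [0.308, 1.562, 0.202]
force: [0.9, 0.6, -0.8]
width: 56.1
now [ 557.7 -320.3  327.3] jaw -6.1 turn 0.7 q7 0.22 w 56.1 F [ 0.9  0.6 -0.8] t 8.6
-0.5 13.8 5.4 21.1 -0.006 0.004 -0.001; -0.5 13.8 5.3 21.2 -0.006 0.004 -0.001
```

```bash
python3 -m handwheel '-0.5 14 5 21 -0.006 0.004 0; -0.5 14 5 21 -0.006 0.004 0; -0.5 0 0 0 0 0 0'; python3 - <<'E'
from h import *
look('wrist','pics/w6.png')
plan([601,-314,200],-5.4,-.5)
E
```

```text
clock: 8.9
eef_pos: [599.5, -324.7, 295.0]
tool_rot: [-2.731, 1.567, -2.837]
force: [0.4, 0.4, -1.0]
width: 56.3
8.9 [ 599.5 -324.7  295. ] [-2.731  1.567 -2.837] [ 0.4  0.4 -1. ] 56.3
now [ 598.4 -325.1  295.9] jaw -6.1 turn 0.7 q7 0.18 w 55.7 F [-0.8  0.3 -0.5] t 8.95
-0.5 32.0 3.8 0.6 -0.004 -0.001 0.001; -0.5 32.0 3.8 0.5 -0.004 -0.001 0.001; -0.5 32.0 3.8 0.5 -0.004 -0.001 0.001
```

View pics/w6.png

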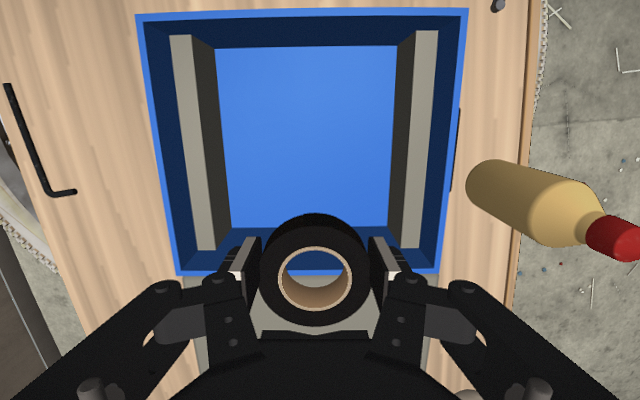

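```bash
python3 - <<'E'
from h import *
w=cam('pics/w6.png')
q=np.array([p2w(w,u,v,259)[:2] for u,v in[(135,15),(468,10),(441,272),(177,275)]]); print(q.round(1),q.mean(0))
print('floor',[p2w(w,u,v,184)[:2].round(1) for u,v in[(215,50),(397,46),(389,227),(231,227)]])
print('tape c', p2w(w,315,270,295+8)[:2])
E
```

```text
[[ 517.  -192.4]
 [ 692.7 -209.2]
 [ 680.2 -364.1]
 [ 503.1 -348.1]] [ 598.25005687 -278.45260227]
floor [array([ 534.4, -198.4]), array([ 675.2, -210.8]), array([ 663.5, -361. ]), array([ 519.8, -345.9])]
tape c [ 599.20148344 -327.19692783]
```

```bash
python3 -m handwheel '-0.5 30 12 2 0.008 0 0; -0.5 30 0 0 0 0 0; -0.5 20 0 0 0 0 0; -0.5 0 0 0 0 0 0'; python3 - <<'E'
from h import *
plan([602,-313,196],-5.4,-.5)
E
```

```text
clock: 9.35
eef_pos: [601.1, -313.3, 217.7]
tool_rot: [-1.389, 1.566, -1.505]
force: [-0.5, 0.7, -0.2]
width: 55.2
now [ 601.1 -313.3  217.7] jaw -6.6 turn 1.2 q7 0.13 w 55.2 F [-0.5  0.7 -0.2] t 9.35
-0.5 21.7 0.5 0.9 -0.021 0.001 0.005
```

```bash
python3 -m handwheel '-0.5 10 0 1 -0.02 0 0; -0.5 7 0 0 0 0 0; -0.5 4 0 0 0 0 0; -0.5 0 0 0 0 0 0'; python3 - <<'E'
from h import *
plan([602,-313,196],-5.4,-.5)
E
```

```text
clock: 9.75
eef_pos: [603.2, -314.0, 212.0]
tool_rot: [-0.793, 1.557, -0.886]
force: [0.5, 1.6, -1.5]
width: 55.9
now [ 603.2 -314.   212. ] jaw -5.4 turn -0.0 q7 0.14 w 55.9 F [ 0.5  1.6 -1.5] t 9.75
-0.5 15.9 1.0 -1.5 0.001 0.010 0.010
```

```bash
python3 -m handwheel '-0.5 5 1 -1 0 0.01 0.01; -0.5 5 0 0 0 0 0'; python3 - <<'E'
from h import *
look('wrist','pics/w7.png')
look('side','pics/s7.png'); crop('pics/s7.png','pics/s7c.png',240,110,160,120,5)
E
```

```text
clock: 9.95
eef_pos: [604.1, -314.0, 209.5]
tool_rot: [-0.477, 1.564, -0.57]
force: [-12.5, 7.1, 35.0]
width: 55.5
9.95 [ 604.1 -314.   209.5] [-0.477  1.564 -0.57 ] [-12.5   7.1  35. ] 55.5
10.0 [ 604.1 -314.   209.6] [-0.515  1.564 -0.608] [-8.4  5.3 24. ] 55.8
```

View pics/w7.png

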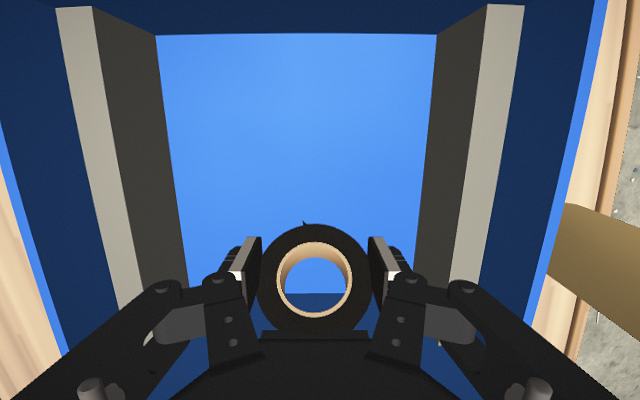

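View pics/s7c.png

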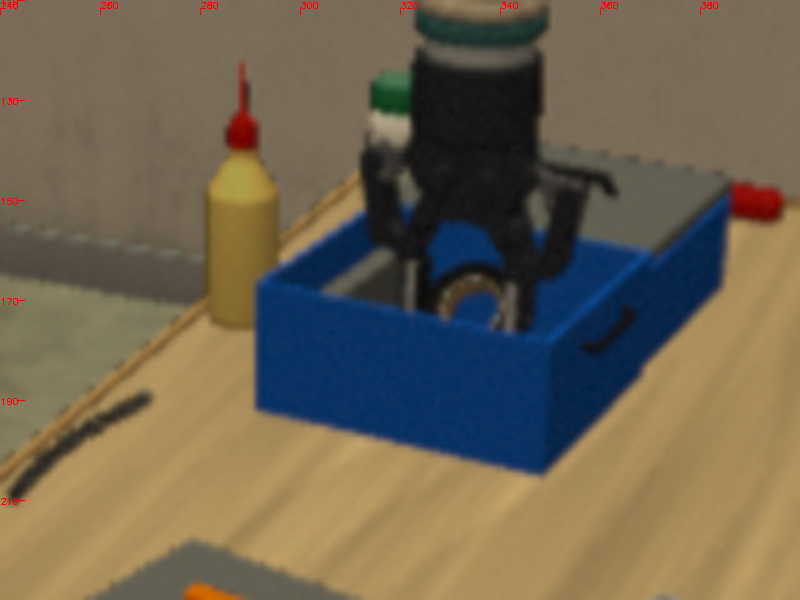

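```bash
python3 -m handwheel '-0.5 -3 4 0 0 0 0; -0.5 -1 4 0 0 0 0; 0.55 0 0 0 0 0 0; 0.55 0 0 0 0 0 0; 0.55 0 0 0 0 0 0'; python3 - <<'E'
from h import *
look('wrist','pics/w8.png')
E
```

```text
clock: 10.55
eef_pos: [605.2, -308.0, 214.1]
tool_rot: [-0.608, 1.561, -0.702]
force: [-0.4, -0.0, -0.8]
width: 66.4
10.55 [ 605.2 -308.   214.1] [-0.608  1.561 -0.702] [-0.4 -0.  -0.8] 66.4
```

View pics/w8.png

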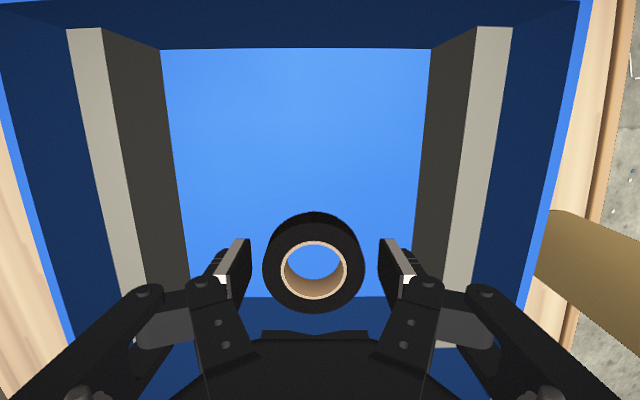

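```bash
python3 -m handwheel '0.55 -40 -10 0 0 0 0; 0.55 -40 -30 0 0 0 0; 0.55 -30 -50 0 0 0 0;0.55 0 -20 0 0 0 0;0.55 0 0 0 0 0 0'; python3 - <<'E'
from h import *
look('wrist','pics/w9.png')
w=cam('pics/w8.png'); print(p2w(w,314,262,203), p2w(w,263,262,203),p2w(w,365,262,203))
E
```

```text
clock: 11.1
eef_pos: [593.9, -414.3, 321.8]
tool_rot: [-0.947, 1.567, -1.037]
force: [-0.2, -0.5, 0.3]
width: 66.2
11.1 [ 593.9 -414.3  321.8] [-0.947  1.567 -1.037] [-0.2 -0.5  0.3] 66.2
[ 603.86646055 -316.86745321  203.        ] [ 575.38263679 -314.14095386  203.        ] [ 632.42895672 -319.71213666  203.        ]
```

View pics/w9.png

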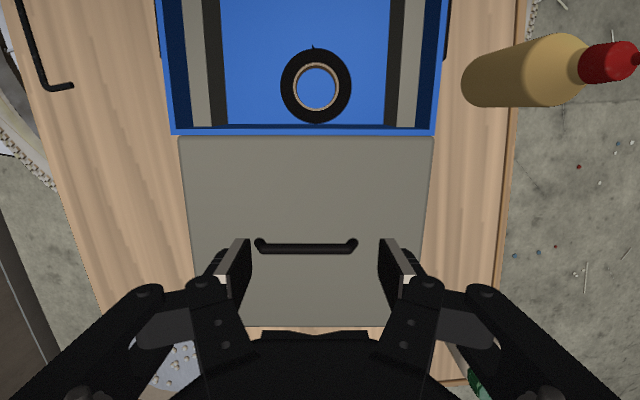

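```bash
python3 - <<'E'
from h import *
w=cam('pics/w9.png');print(p2w(w,316,86,203))
plan([428,215,345],2.4,1,vmax=47)
E
```

```text
[ 603.32097529 -322.93411367  203.        ]
now [ 594.4 -412.9  322.1] jaw -5.1 turn 7.5 q7 0.33 w 66.0 F [-0.4  0.7  1. ] t 11.15
1 -1.8 43.6 -15.8 -0.009 0.000 0.000; 1 -1.8 43.8 -15.4 -0.009 0.000 0.000; 1 -1.8 43.9 -15.0 -0.009 0.000 0.000; 1 -1.8 44.1 -14.6 -0.009 0.000 0.000; 1 -1.7 44.2 -14.2 -0.009 0.000 0.000; 1 -1.7 44.3 -13.7 -0.009 0.000 0.000; 1 -1.7 44.4 -13.3 -0.009 0.000 0.000; 1 -1.7 44.6 -12.9 -0.009 0.000 0.000; 1 -1.7 44.7 -12.5 -0.009 0.000 0.000; 1 -1.7 44.8 -12.1 -0.009 0.000 0.000; 1 -1.7 44.9 -11.7 -0.009 0.000 0.000; 1 -1.7 45.0 -11.3 -0.009 0.000 0.000; 1 -1.7 45.1 -10.8 -0.009 0.000 0.000; 1 -1.6 45.2 -10.4 -0.009 0.000 0.000
```

```bash
python3 -m handwheel '1 -2 44 -16 -0.009 0 0; 1 -2 44 -15 -0.009 0 0; 1 -2 44 -15 -0.009 0 0; 1 -2 44 -15 -0.009 0 0; 1 -2 44 -14 -0.009 0 0; 1 -2 44 -14 -0.009 0 0; 1 -2 44 -13 -0.009 0 0; 1 -2 45 -13 -0.009 0 0; 1 -2 45 -12 -0.009 0 0; 1 -2 45 -12 -0.009 0 0'; python3 -m handwheel '1 -2 45 -12 -0.009 0 0; 1 -2 45 -11 -0.009 0 0; 1 -2 40 -11 -0.009 0 0;1 0 10 0 0 0 0;1 0 0 0 0 0 0'; python3 - <<'E'
from h import *
look('wrist','pics/w10.png')
E
```

```text
clock: 12.15
eef_pos: [461.7, 60.7, 332.6]
tool_rot: [2.663, 1.555, 2.679]
force: [1.3, 0.6, 0.2]
width: 85.7
clock: 12.65
eef_pos: [408.9, 216.7, 338.5]
tool_rot: [2.674, 1.547, 2.744]
force: [-0.2, 0.2, -0.4]
width: 85.2
12.65 [408.9 216.7 338.5] [2.674 1.547 2.744] [-0.2  0.2 -0.4] 85.2
```

View pics/w10.png

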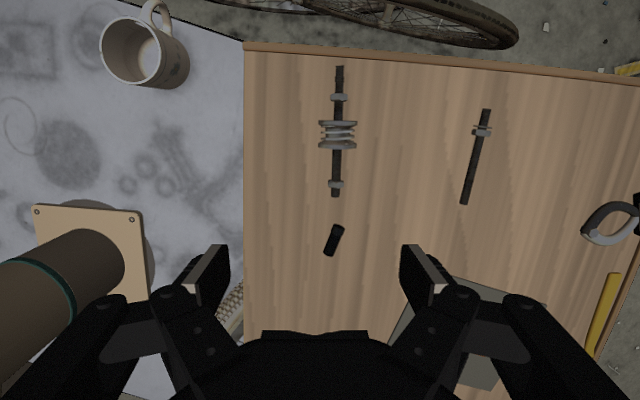

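```bash
python3 - <<'E'
from h import *
w=cam('pics/w10.png')
for n,u,v,z in[('hub+',340,66,198),('hub-',335,196,198),('hubmid',337.5,134,198),('ax+',487,110,188),('ax-',463,203,188),('va+',339,226,187),('va-',328,254,187)]: print(n,p2w(w,u,v,z)[:2].round(1))
print(w2p(cam('pics/top0.png'),[[422.5,268,198]]))
look('top','pics/t4.png');crop('pics/t4.png','pics/t4c.png',180,160,140,110,5)
E
```

```text
hub+ [420.3 330.1]
hub- [426.5 211.1]
hubmid [423.4 271.1]
ax+ [563.7 303.9]
ax- [559.5 210.9]
va+ [434.5 175.5]
va- [425.6 142. ]
[[205.47939844 246.01264711]]
12.7 [408.9 216.  338.5] [2.686 1.547 2.755] [-0.6  0.5  0.2] 85.5
```

View pics/t4c.png

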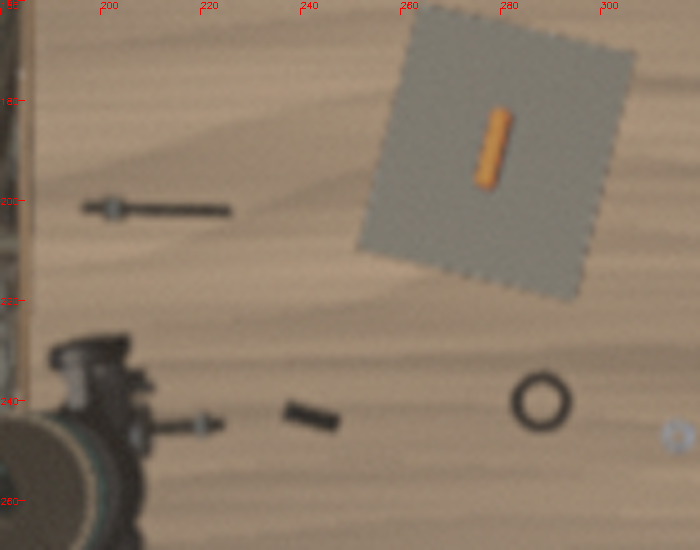

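```bash
python3 - <<'E'
from h import *
plan([423,269.5,235],2.7,1)
E
```

```text
now [409.9 214.4 338.4] jaw 3.8 turn -1.1 q7 -0.65 w 85.5 F [0.9 0.  0.3] t 12.75
1 34.5 17.7 6.3 0.006 -0.007 -0.003; 1 34.5 17.8 6.0 0.006 -0.007 -0.003; 1 34.5 18.0 5.6 0.006 -0.007 -0.003
```

```bash
python3 -m handwheel '1 35 18 6 0.006 -0.007 -0.003; 1 34 18 6 0.006 -0.007 -0.003; 1 34 18 6 0.006 -0.007 -0.003;1 0 0 0 0 0 0'; python3 - <<'E'
from h import *
look('wrist','pics/w11.png')
plan([423,269.5,190],2.7,1)
E
```

```text
clock: 13.15
eef_pos: [428.2, 263.0, 232.1]
tool_rot: [-0.874, 1.565, -0.841]
force: [0.1, -1.3, -0.0]
width: 85.8
13.15 [428.2 263.  232.1] [-0.874  1.565 -0.841] [ 0.1 -1.3 -0. ] 85.8
now [429.2 262.1 233.9] jaw 1.8 turn 0.9 q7 -0.89 w 85.5 F [-0.1 -1.1  0.8] t 13.2
1 43.9 7.8 -6.2 -0.016 0.006 0.005
```

View pics/w11.png

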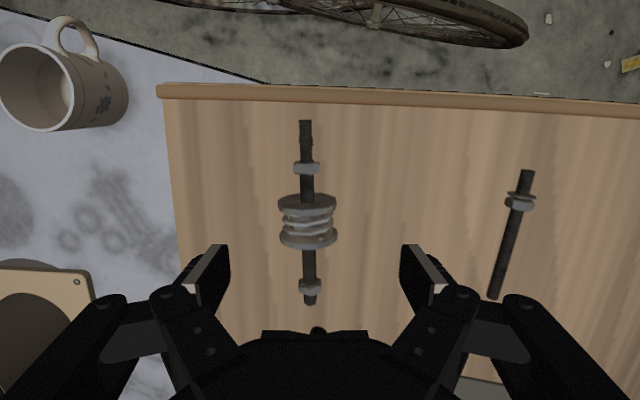

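```bash
python3 - <<'E'
from h import *
w=cam('pics/w11.png')
print(p2w(w,307,221,198),p2w(w,305,121,198),p2w(w,309,303,198))
E
```

```text
[423.27560043 269.45739803 198.        ] [420.57790234 329.64558243 198.        ] [426.180009  209.2578577 198.       ]
```

Agrees (423.3, 269.5). Descend and grip.

```bash
python3 -m handwheel '1 22 8 -6 -0.016 0.006 0.005; 1 20 0 0 0 0 0; 1 0 0 0 0 0 0; -1 0 0 0 0 0 0; -1 0 0 0 0 0 0; -1 0 0 0 0 0 0; -1 0 0 0 0 0 0'; python3 - <<'E'
from h import *
look('wrist','pics/w12.png')
E
```

```text
clock: 13.9
eef_pos: [430.2, 263.0, 200.0]
tool_rot: [0.016, 1.559, 0.05]
force: [0.2, -0.3, -1.8]
width: 35.7
13.9 [430.2 263.  200. ] [0.016 1.559 0.05 ] [ 0.2 -0.3 -1.8] 35.7
```

View pics/w12.png

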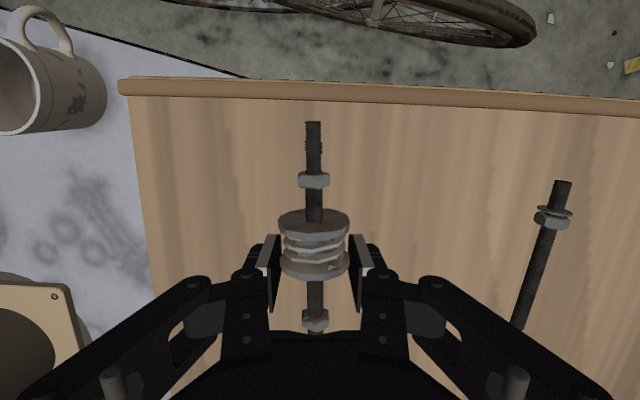

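```bash
python3 -m handwheel '0.3 0 0 0 0 0 0; 0.3 5 7 -1 0.01 0.01 0; 0.3 6 4 0 0 0 0; 0.3 3 0 0 0 0 0; -1 0 0 0 0 0 0; -1 0 0 0 0 0 0; -1 0 0 0 0 0 0; -1 0 0 0 0 0 0'; python3 - <<'E'
from h import *
look('wrist','pics/w13.png')
E
```

```text
clock: 14.75
eef_pos: [429.3, 276.6, 187.2]
tool_rot: [0.187, 1.567, 0.213]
force: [-0.1, -0.1, 0.2]
width: 36.3
14.75 [429.3 276.6 187.2] [0.187 1.567 0.213] [-0.1 -0.1  0.2] 36.3
```

View pics/w13.png

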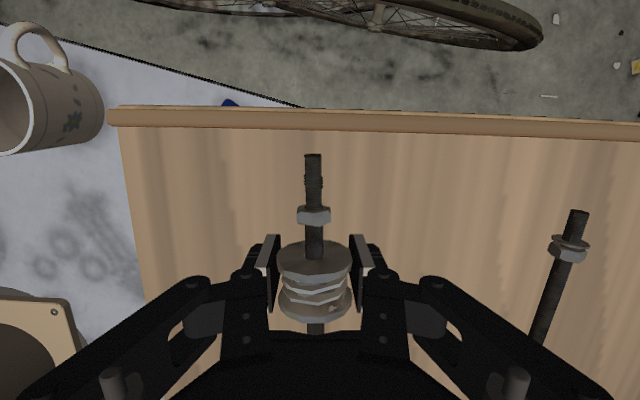

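```bash
python3 -m handwheel '0 0 0 0 0 0 0; 0.2 0 -5 0 0 0 0; 0.2 0 0 0 0 0 0; -1 0 0 0 0 0 0; -1 0 0 0 0 0 0; -1 0 0 0 0 0 0; -1 -10 0 0 0 0 0; -1 -10 0 0 0 0 0; -1 -30 0 0 0 0 0; -1 -40 0 0 0 0 0'; python3 - <<'E'
from h import *
look('wrist','pics/w14.png')
plan([500,0,360],-5.4,-1)
E
```

```text
clock: 15.8
eef_pos: [425.8, 268.4, 276.2]
tool_rot: [-2.536, 1.561, -2.511]
force: [0.8, -0.1, -0.6]
width: 36.8
15.8 [425.8 268.4 276.2] [-2.536  1.561 -2.511] [ 0.8 -0.1 -0.6] 36.8
now [428.6 271.2 283. ] jaw 1.5 turn -6.9 q7 -0.86 w 36.2 F [2.6 2.  2.8] t 15.85
-1 -11.0 -39.0 9.2 0.017 0.000 -0.000; -1 -11.0 -38.8 9.9 0.017 0.000 -0.000; -1 -11.0 -38.7 10.5 0.017 0.000 -0.000; -1 -11.0 -38.5 11.2 0.017 0.000 -0.000; -1 -11.0 -38.3 11.9 0.017 0.000 -0.000; -1 -11.0 -38.1 12.5 0.017 0.000 -0.000; -1 -11.0 -37.8 13.2 0.017 0.000 -0.000
```

View pics/w14.png

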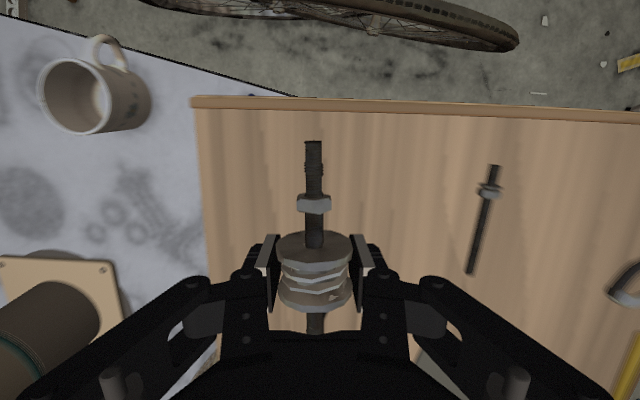

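```bash
python3 -m handwheel '-1 -20 -37 6 0.01 0 0; -1 -20 -43 10 0.01 0 0; -1 -10 -45 11 0.01 0 0; -1 0 -46 11 0.01 0 0; -1 0 -46 12 0.01 0 0; -1 0 -46 12 0.01 0 0; -1 0 -46 13 0.01 0 0; -1 0 -46 13 0.01 0 0; -1 0 -46 14 0.01 0 0; -1 0 -46 14 0.01 0 0'; python3 - <<'E'
from h import *
plan([564,-264,310],-5.4,-1)
E
```

```text
clock: 16.85
eef_pos: [542.1, -183.0, 344.7]
tool_rot: [0.463, 1.548, 0.405]
force: [1.4, -0.6, -1.3]
width: 36.5
now [ 542.1 -183.   344.7] jaw -3.3 turn -2.1 q7 0.06 w 36.5 F [ 1.4 -0.6 -1.3] t 16.85
-1 17.2 -40.0 12.9 0.018 0.010 -0.005; -1 17.3 -39.6 13.8 0.018 0.010 -0.005
```

```bash
python3 -m handwheel '-1 15 -36 12 0.018 0.01 -0.005; -1 15 -25 8 0.018 0.01 -0.005; -1 0 -5 3 0 0 0; -1 0 0 0 0 0 0; -1 0 0 0 0 0 0'; python3 - <<'E'
from h import *
look('wrist','pics/w15.png')
plan([564,-264,240],-5.4,-1)
E
```

```text
clock: 17.35
eef_pos: [560.4, -262.1, 315.2]
tool_rot: [-1.09, 1.567, -1.198]
force: [-0.0, 0.4, -0.7]
width: 36.4
17.35 [ 560.4 -262.1  315.2] [-1.09   1.567 -1.198] [-0.   0.4 -0.7] 36.4
now [ 560.6 -261.7  315.5] jaw -6.1 turn 0.7 q7 0.11 w 36.3 F [ 0.1  0.7 -2. ] t 17.4
-1 37.8 -0.8 1.7 -0.006 0.001 0.002; -1 37.8 -0.9 1.8 -0.006 0.001 0.002
```

View pics/w15.png

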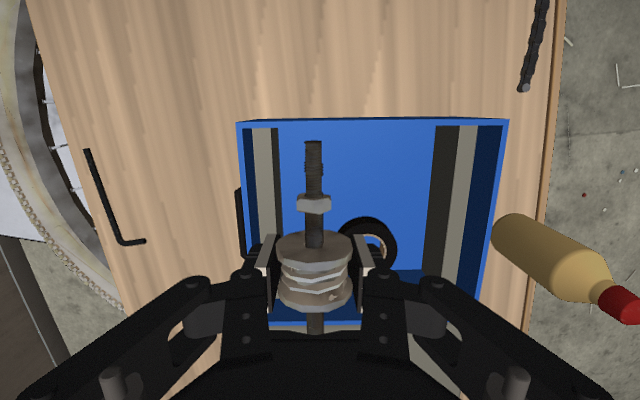

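```bash
python3 -m handwheel '-1 37 -1 2 -0.006 0 0; -1 37 -1 2 -0.006 0 0; -1 10 0 0 0 0 0; -1 0 0 0 0 0 0'; python3 - <<'E'
from h import *
plan([564,-264,193],-5.4,-1)
E
```

```text
clock: 17.8
eef_pos: [568.0, -258.3, 235.6]
tool_rot: [-0.254, 1.559, -0.34]
force: [-0.4, -0.7, -1.0]
width: 36.3
now [ 568.  -258.3  235.6] jaw -4.9 turn -0.5 q7 0.09 w 36.3 F [-0.4 -0.7 -1. ] t 17.8
-1 42.6 -5.9 -4.0 0.008 0.012 0.003
```

```bash
python3 -m handwheel '-1 0 -6 -3 0.008 0.012 0; -1 15 -1 -1 0 0 0; -1 12 0 0 0 0 0; -1 5 0 0 0 0 0; -1 0 0 0 0 0 0'; python3 - <<'E'
from h import *
plan([564,-264,193],-5.4,-1)
E
```

```text
clock: 18.3
eef_pos: [567.7, -265.8, 210.8]
tool_rot: [-0.572, 1.558, -0.666]
force: [-0.2, -0.6, -1.2]
width: 36.5
now [ 567.7 -265.8  210.8] jaw -5.4 turn -0.0 q7 0.08 w 36.5 F [-0.2 -0.6 -1.2] t 18.3
-1 17.8 1.6 -4.1 0.001 0.011 0.007
```

```bash
python3 -m handwheel '-1 8 1 -3 0 0.01 0.007; -1 8 0 0 0 0 0; -1 7 0 0 0 0 0; -1 2 0 0 0 0 0'; python3 - <<'E'
from h import *
plan([564,-264,193],-5.4,-1)
E
```

```text
clock: 18.7
eef_pos: [573.3, -265.9, 191.4]
tool_rot: [-0.15, 1.552, -0.243]
force: [-3.8, -0.3, 16.4]
width: 36.1
now [ 573.3 -265.9  191.4] jaw -5.3 turn -0.1 q7 0.07 w 36.1 F [-3.8 -0.3 16.4] t 18.7
-1 -1.7 1.0 -9.4 0.001 0.019 0.003
```

```bash
python3 -m handwheel '-1 -6 0 -4 0 0.015 0.003; -1 0 1 -6 0 0.005 0; -1 0 0 0 0 0 0; -1 2 0 0 0 0 0'; python3 - <<'E'
from h import *
look('wrist','pics/w16.png')
plan([564,-264,193],-5.4,-1)
E
```

```text
clock: 19.1
eef_pos: [564.9, -264.0, 195.6]
tool_rot: [-0.226, 1.568, -0.319]
force: [4.6, -0.9, 3.3]
width: 36.7
19.1 [ 564.9 -264.   195.6] [-0.226  1.568 -0.319] [ 4.6 -0.9  3.3] 36.7
now [ 564.9 -263.9  195.1] jaw -5.3 turn -0.1 q7 0.07 w 36.7 F [ 4.1 -0.3 -1.2] t 19.15
-1 2.1 -0.2 -0.9 0.002 0.002 0.000
```

View pics/w16.png

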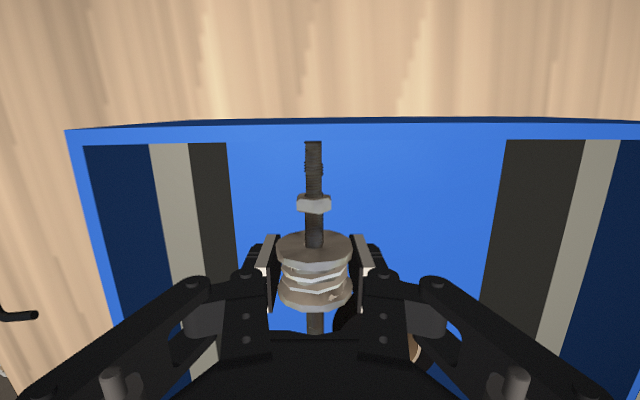

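```bash
python3 -m handwheel '-1 2 0 1 0 0 0; -1 2 0 0 0 0 0; 0 0 0 1 0 0 0; 0 0 0 0 0 0 0; 0 -15 0 0 0 0 0; 0 -45 -10 0 0 0 0; 0 -45 -30 0 0 0 0; 0 -25 -50 0 0 0 0; 0 0 -30 0 0 0 0; 0 0 0 0 0 0 0'; python3 - <<'E'
from h import *
look('wrist','pics/w17.png')
E
```

```text
clock: 20.15
eef_pos: [549.8, -382.1, 318.6]
tool_rot: [2.913, 1.553, 2.825]
force: [-0.3, -0.1, -0.8]
width: 42.6
20.15 [ 549.8 -382.1  318.6] [2.913 1.553 2.825] [-0.3 -0.1 -0.8] 42.6
```

View pics/w17.png

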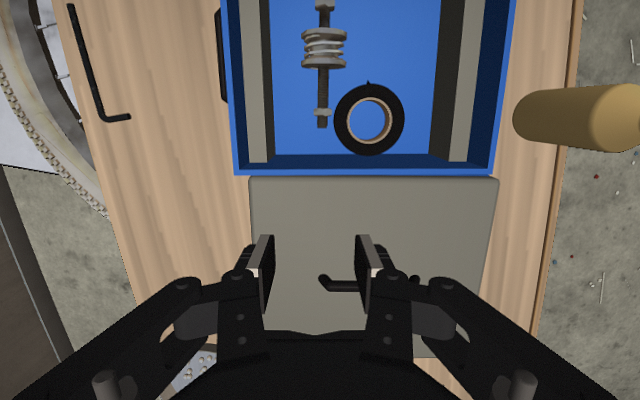

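```bash
python3 -m handwheel '0.4 -5 45 -3 -0.005 0 0; 0.4 -5 47 -3 -0.005 0 0; 0.4 0 47 -3 -0.005 0 0; 0.4 0 47 -3 -0.005 0 0; 0.4 0 47 -3 -0.005 0 0; 0.4 0 47 -3 0 0 0; 0.4 0 47 -3 0 0 0; 0.4 0 47 -3 0 0 0; 0.4 0 47 -3 0 0 0; 0.4 0 47 -3 0 0 0'; python3 - <<'E'
from h import *
plan([561,215,320],-2.4,.4)
E
```

```text
clock: 21.2
eef_pos: [537.7, 107.8, 323.3]
tool_rot: [2.936, 1.523, 2.876]
force: [1.0, -0.7, 0.1]
width: 59.7
now [537.7 107.8 323.3] jaw -3.4 turn 1.0 q7 -0.49 w 59.7 F [ 1.  -0.7  0.1] t 21.2
0.4 1.2 36.1 5.7 -0.006 -0.016 -0.003; 0.4 1.2 36.1 5.9 -0.006 -0.016 -0.003; 0.4 1.1 36.0 6.1 -0.006 -0.016 -0.003
```

```bash
python3 -m handwheel '0.4 15 40 10 -0.006 -0.016 -0.003; 0.4 25 40 10 -0.006 -0.016 -0.003; 0.4 25 40 5 -0.006 -0.016 -0.003; 0.4 15 15 0 0 0 0; 0.4 0 0 0 0 0 0; 0.4 0 0 0 0 0 0'; python3 - <<'E'
from h import *
look('wrist','pics/w18.png')
E
```

```text
clock: 21.8
eef_pos: [552.8, 261.4, 238.0]
tool_rot: [2.952, 1.558, 2.936]
force: [-0.2, 0.2, 0.5]
width: 59.5
21.8 [552.8 261.4 238. ] [2.952 1.558 2.936] [-0.2  0.2  0.5] 59.5
```

View pics/w18.png

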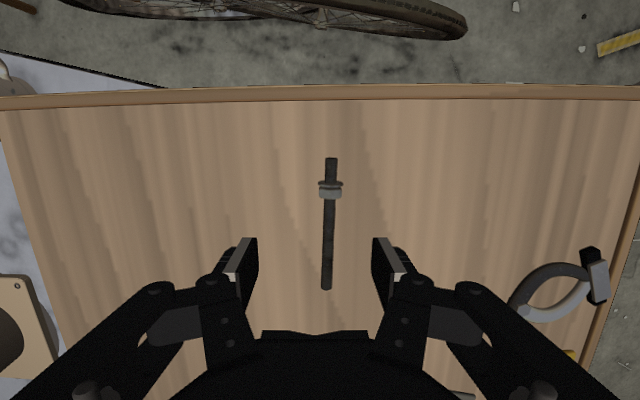

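```bash
python3 - <<'E'
from h import *
w=cam('pics/w18.png')
print(p2w(w,331.5,158,188),p2w(w,326.5,289,186))
plan([561,255,187],-2.4,.4)
E
```

```text
[563.48382023 304.88126755 188.        ] [560.08803535 207.13850487 186.        ]
now [552.8 261.1 238.1] jaw -0.9 turn -1.5 q7 -0.75 w 59.6 F [-0.1 -0.6 -0.3] t 21.85
0.4 25.5 -3.1 4.4 0.013 -0.006 -0.001; 0.4 25.5 -3.0 4.3 0.013 -0.006 -0.001
```

```bash
python3 -m handwheel '0 18 -2 4 0.013 -0.006 0; 0 15 -2 4 0.013 -0.006 0; 0 5 0 0 0 0 0; 0 0 0 0 0 0 0'; python3 - <<'E'
from h import *
plan([561.8,256,190],-2.2,.0)
E
```

```text
clock: 22.25
eef_pos: [562.7, 250.9, 203.5]
tool_rot: [0.2, 1.566, 0.149]
force: [0.3, -0.1, -0.1]
width: 42.7
now [562.7 250.9 203.5] jaw -2.9 turn 0.7 q7 -0.79 w 42.7 F [ 0.3 -0.1 -0.1] t 22.25
0 13.5 5.0 -1.3 -0.012 0.005 -0.001
```

```bash
python3 -m handwheel '0 6 3 0 -0.01 0 0; 0 6 0 0 0 0 0; 0 0 0 0 0 0 0; -1 0 0 0 0 0 0; -1 0 0 0 0 0 0; -1 0 0 0 0 0 0; -1 0 0 0 0 0 0; -1 -10 0 0 0 0 0; -1 -30 0 0 0 0 0; -1 -40 0 0 0 0 0'; python3 - <<'E'
from h import *
look('wrist','pics/w19.png')
plan([600,-100,350],-5.4,-1)
E
```

```text
clock: 23.25
eef_pos: [560.4, 251.6, 271.2]
tool_rot: [-2.217, 1.567, -2.257]
force: [0.2, -0.3, -0.8]
width: 15.0
23.25 [560.4 251.6 271.2] [-2.217  1.567 -2.257] [ 0.2 -0.3 -0.8] 15.0
now [563.7 254.  279.2] jaw -2.3 turn -3.1 q7 -0.75 w 14.9 F [1.6 1.7 4.6] t 23.3
-1 -8.9 -44.0 6.4 0.007 0.001 -0.000; -1 -8.9 -44.0 6.7 0.007 0.001 -0.000; -1 -8.9 -43.9 7.0 0.007 0.001 -0.000; -1 -8.9 -43.9 7.3 0.007 0.001 -0.000; -1 -8.9 -43.8 7.5 0.007 0.001 -0.000; -1 -8.9 -43.8 7.8 0.007 0.001 -0.000; -1 -8.9 -43.7 8.1 0.007 0.001 -0.000; -1 -8.9 -43.7 8.4 0.007 0.001 -0.000
```

View pics/w19.png

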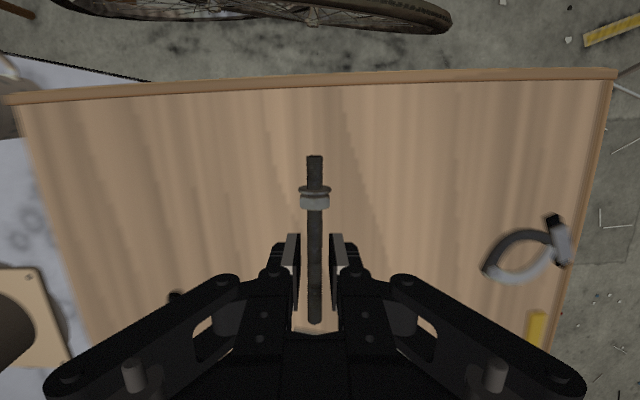

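```bash
python3 -m handwheel '-1 -20 -42 6 0.007 0 0; -1 -20 -45 7 0.007 0 0; -1 -10 -46 7 0.007 0 0; -1 -5 -46 7 0.007 0 0; -1 0 -46 8 0.007 0 0; -1 0 -46 8 0.007 0 0; -1 0 -46 8 0.007 0 0; -1 0 -46 9 0 0 0; -1 0 -46 9 0 0 0; -1 0 -40 9 0 0 0'; python3 - <<'E'
from h import *
plan([642,-262,310],-5.4,-1)
E
```

```text
clock: 24.3
eef_pos: [616.2, -203.7, 345.3]
tool_rot: [0.442, 1.54, 0.37]
force: [0.3, 0.7, -0.5]
width: 15.3
now [ 616.2 -203.7  345.3] jaw -4.2 turn -1.2 q7 0.04 w 15.3 F [ 0.3  0.7 -0.5] t 24.3
-1 17.7 -28.4 14.5 0.011 0.014 -0.007; -1 17.7 -28.1 15.0 0.011 0.014 -0.007
```

```bash
python3 -m handwheel '-1 17 -25 14 0.011 0.014 -0.007; -1 17 -20 14 0.011 0.014 -0.007; -1 0 -4 0 0 0 0; -1 0 0 0 0 0 0;-1 0 0 0 0 0 0'; python3 - <<'E'
from h import *
look('wrist','pics/w20.png')
plan([642,-262,240],-5.4,-1)
E
```

```text
clock: 24.8
eef_pos: [640.1, -266.8, 312.8]
tool_rot: [-1.277, 1.565, -1.385]
force: [-0.1, 0.2, -0.9]
width: 15.1
24.8 [ 640.1 -266.8  312.8] [-1.277  1.565 -1.385] [-0.1  0.2 -0.9] 15.1
now [ 640.3 -266.4  313.2] jaw -6.2 turn 0.8 q7 0.07 w 15.1 F [ 0.5 -0.4 -0.3] t 24.85
-1 36.6 2.5 0.5 -0.007 0.001 0.003; -1 36.6 2.4 0.6 -0.007 0.001 0.003
```

View pics/w20.png

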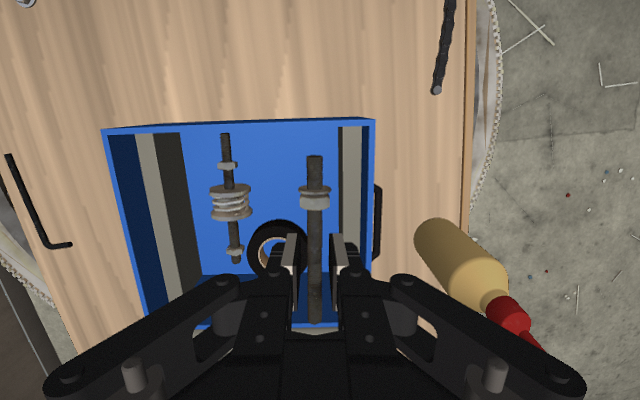

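```bash
python3 -m handwheel '-1 35 2 1 -0.007 0 0; -1 35 2 1 -0.007 0 0; -1 10 0 0 0 0 0; -1 0 0 0 0 0 0'; python3 - <<'E'
from h import *
plan([642,-262,196],-5.4,-1)
E
```

```text
clock: 25.25
eef_pos: [645.6, -258.3, 238.0]
tool_rot: [-0.467, 1.557, -0.554]
force: [0.5, -0.6, 0.1]
width: 15.1
now [ 645.6 -258.3  238. ] jaw -5.0 turn -0.4 q7 0.05 w 15.1 F [ 0.5 -0.6  0.1] t 25.25
-1 42.0 -3.8 -3.8 0.007 0.012 0.006
```

```bash
python3 -m handwheel '-1 12 -3 -4 0.007 0.012 0; -1 12 -1 -1 0 0 0; -1 8 0 -1 0 0.004 0; -1 4 0 0 0 0 0; -1 0 0 0 0 0 0'; python3 - <<'E'
from h import *
plan([642,-262,196],-5.4,-1)
E
```

```text
clock: 25.75
eef_pos: [646.3, -260.5, 233.6]
tool_rot: [-0.51, 1.544, -0.605]
force: [0.3, -0.1, -0.2]
width: 15.3
now [ 646.3 -260.5  233.6] jaw -5.5 turn 0.1 q7 0.04 w 15.3 F [ 0.3 -0.1 -0.2] t 25.75
-1 37.5 -1.4 -5.0 -0.001 0.023 0.013
```

```bash
python3 - <<'E'
from h import *
print(ctrl.read_state())
look('wrist','pics/w21.png')
look('side','pics/s21.png'); crop('pics/s21.png','pics/s21c.png',240,90,160,120,5)
E
```

```text
{'clock': 25.75, 'qpos': array([ 0.52714212,  0.71085858, -0.34630488,  1.39717317,  0.26811842,
        1.05345273,  0.03549098]), 'qd': array([ 4.60797743e-05, -3.52069443e-02, -1.08135644e-03, -1.66679544e-02,
       -4.98191067e-03,  2.85461391e-02,  2.18908116e-03]), 'tau': array([-5.69522905e-02, -6.14994407e+01, -4.45636913e+00, -2.01378036e+01,
        5.19828068e-02, -7.13977707e-02, -7.35194364e-03]), 'eef_pos': array([ 646.31594501, -260.52521791,  233.55027591]), 'tool_rot': array([-0.50950034,  1.54391504, -0.60504997]), 'force': array([ 0.32868625, -0.14102993, -0.1751976 ]), 'torque': array([0.01640124, 0.01086362, 0.02227029]), 'width': 15.255725048052206}
25.75 [ 646.3 -260.5  233.6] [-0.51   1.544 -0.605] [ 0.3 -0.1 -0.2] 15.3
25.8 [ 646.6 -260.6  233.7] [-0.5    1.543 -0.596] [ 0.5 -0.9 -0.9] 15.5
```

View pics/w21.png

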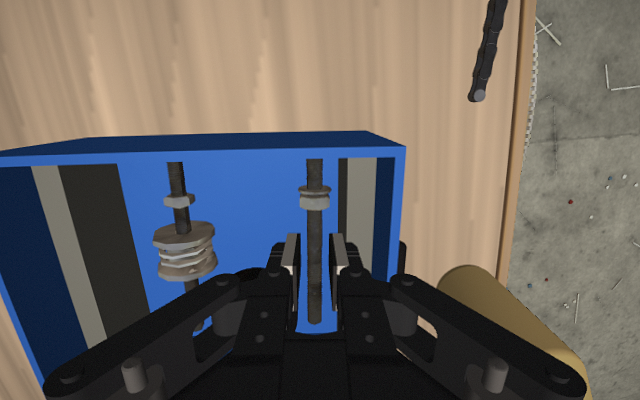

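View pics/s21c.png

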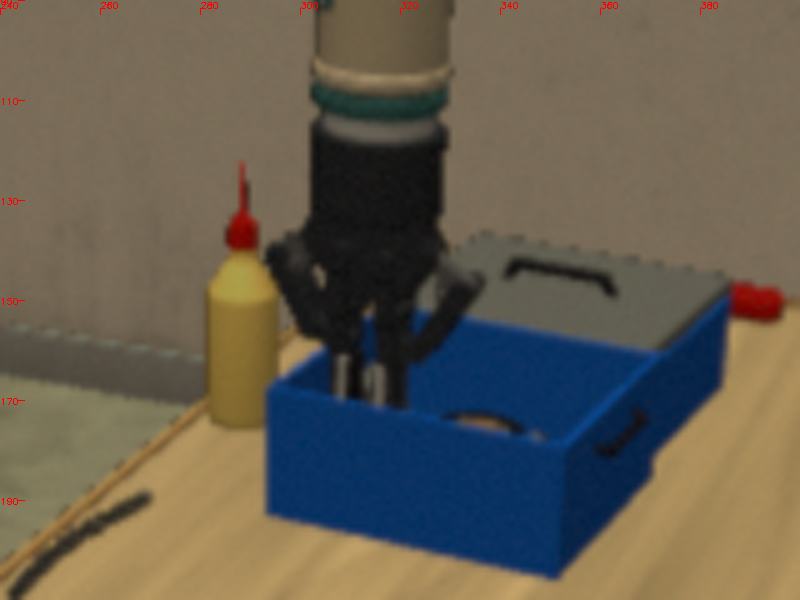

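```bash
python3 -m handwheel '-1 15 -1 -4 0 0.02 0.01'; python3 -m handwheel '-1 10 -1 -3 0 0 0';python3 -m handwheel '-1 0 0 0 0 0 0'; python3 - <<'E'
from h import *
plan([642,-262,196],-5.4,-1)
E
```

```text
clock: 25.95
eef_pos: [647.2, -260.6, 229.1]
tool_rot: [-0.238, 1.554, -0.333]
force: [-27.8, 10.1, 104.6]
width: 15.2
clock: 26.05
eef_pos: [647.0, -260.6, 229.7]
tool_rot: [-0.188, 1.546, -0.284]
force: [-18.1, 6.1, 45.9]
width: 14.9
clock: 26.15
eef_pos: [647.7, -260.6, 233.2]
tool_rot: [-0.195, 1.542, -0.291]
force: [-0.8, -0.5, -1.9]
width: 15.3
now [ 647.7 -260.6  233.2] jaw -5.5 turn 0.1 q7 0.04 w 15.3 F [-0.8 -0.5 -1.9] t 26.15
-1 37.0 -1.7 -6.6 -0.002 0.028 0.006
```

```bash
python3 -m handwheel '-1 -8 0 -8 0 0.028 0.006; -1 0 0 -3 0 0 0;-1 0 0 0 0 0 0'; python3 - <<'E'
from h import *
plan([641,-261,196],-5.4,-1)
E
```

```text
clock: 26.45
eef_pos: [636.7, -259.7, 240.8]
tool_rot: [0.819, 1.57, 0.723]
force: [-0.4, 0.8, -1.0]
width: 15.1
now [ 636.7 -259.7  240.8] jaw -5.5 turn 0.1 q7 0.05 w 15.1 F [-0.4  0.8 -1. ] t 26.45
-1 44.8 -0.9 4.4 -0.002 0.001 -0.001
```

```bash
python3 -m handwheel '-1 10 0 3 0 0 0;-1 8 0 0 0 0 0; -1 0 0 0 0 0 0'; python3 - <<'E'
from h import *
plan([641,-261,196],-5.4,-1)
E
```

```text
clock: 26.75
eef_pos: [640.9, -260.3, 221.3]
tool_rot: [0.338, 1.568, 0.241]
force: [-5.8, 0.7, 14.5]
width: 15.1
now [ 640.9 -260.3  221.3] jaw -5.6 turn 0.2 q7 0.04 w 15.1 F [-5.8  0.7 14.5] t 26.75
-1 25.3 -0.7 0.1 -0.003 0.003 -0.001
```

```bash
python3 -m handwheel '-1 -4 0 -4 0 0 0;-1 0 0 0 0 0 0'; python3 - <<'E'
from h import *
look('wrist','pics/w22.png')
plan([637,-260,196],-5.4,-1)
w=cam('pics/w22.png')
E
```

```text
clock: 26.95
eef_pos: [636.3, -259.7, 223.1]
tool_rot: [1.367, 1.569, 1.27]
force: [-0.7, -0.6, -1.5]
width: 15.3
26.95 [ 636.3 -259.7  223.1] [1.367 1.569 1.27 ] [-0.7 -0.6 -1.5] 15.3
now [ 636.2 -259.6  222.5] jaw -5.5 turn 0.1 q7 0.04 w 15.5 F [ 0.7  0.1 -0.9] t 27.0
-1 26.5 -0.4 0.8 -0.003 -0.000 -0.002
```

View pics/w22.png

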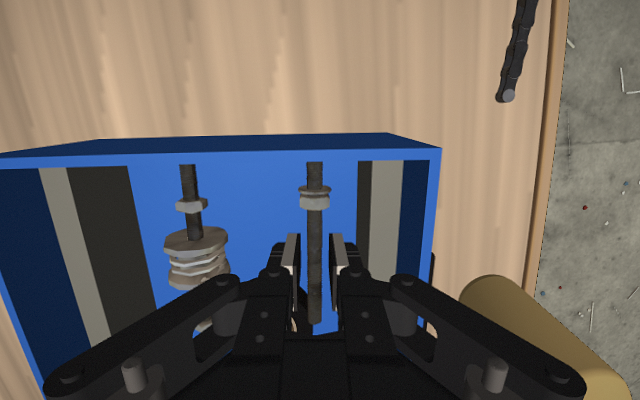

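```bash
python3 - <<'E'
from h import *
w=cam('pics/w22.png')
for u,v,z in((314,161,219),(315,323,219)):
    d=p2w(w,u,v,z)[:2]-[598,-279]; print(d, R.from_euler('z',5.4,degrees=True).apply([*d,0]).round(1))
E
python3 -m handwheel '-1 8 0 0 0 0 0;-1 4 0 0 0 0 0;-1 0 0 0 0 0 0'
```

```text
[42.50359384 68.37219145] [35.9 72.1  0. ]
[ 34.03238705 -24.95438413] [ 36.2 -21.6   0. ]
clock: 27.3
eef_pos: [632.5, -259.2, 208.3]
tool_rot: [2.882, 1.561, 2.784]
force: [-1.5, 0.7, 1.3]
width: 15.1
```

```bash
python3 -m handwheel '-1 6 0 3 0 0 0;-1 0 0 0 0 0 0'; python3 -m handwheel '-1 5 0 2 0 0 0;-1 0 0 0 0 0 0'; python3 - <<'E'
from h import *
plan([636,-260,196],-5.4,-1)
E
```

```text
clock: 27.5
eef_pos: [633.2, -258.9, 201.5]
tool_rot: [2.922, 1.556, 2.824]
force: [-0.7, 1.3, -0.4]
width: 14.9
clock: 27.7
eef_pos: [633.9, -258.9, 199.6]
tool_rot: [2.981, 1.555, 2.882]
force: [-0.2, 1.4, -1.3]
width: 14.8
now [ 633.9 -258.9  199.6] jaw -5.6 turn 0.2 q7 0.03 w 14.8 F [-0.2  1.4 -1.3] t 27.7
-1 3.5 -0.9 2.3 -0.004 -0.016 -0.003
```

Near the floor; one more small step, then release slightly.

```bash
python3 -m handwheel '-1 5 0 2 0 -0.016 0;-1 0 0 0 0 0 0';python3 -m handwheel '-0.45 0 0 0 0 0 0; -0.45 0 0 0 0 0 0; -0.45 -5 0 0 0 0 0; -0.45 -30 0 -4 0 0 0; -0.45 -45 -10 0 0 0 0; -0.45 -45 -30 0 0 0 0; -0.45 -10 -40 0 0 0 0; -0.45 0 -40 0 0 0 0;-0.45 0 0 0 0 0 0'; python3 - <<'E'
from h import *
look('wrist','pics/w23.png')
E
```

```text
clock: 27.9
eef_pos: [634.5, -259.2, 198.4]
tool_rot: [2.166, 1.569, 2.066]
force: [0.4, -0.1, -1.4]
width: 15.3
clock: 28.8
eef_pos: [623.6, -380.1, 334.5]
tool_rot: [0.268, 1.566, 0.176]
force: [-0.9, -0.6, 0.1]
width: 23.7
28.8 [ 623.6 -380.1  334.5] [0.268 1.566 0.176] [-0.9 -0.6  0.1] 23.7
```

View pics/w23.png

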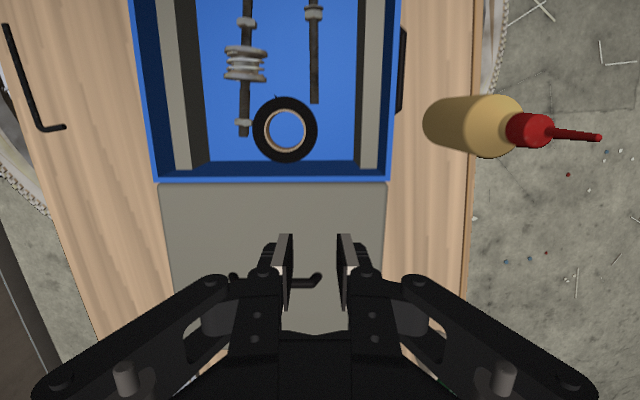

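```bash
python3 - <<'E'
from h import *
plan([590,30,330],75.7,-.45,vmax=45)
E
```

```text
now [ 624.9 -376.1  334.6] jaw -5.1 turn 80.8 q7 0.26 w 23.5 F [ 0.9  1.5 -0.7] t 28.85
-0.45 0.6 40.1 -7.1 -0.141 0.001 -0.000; -0.45 0.6 40.7 -1.4 -0.141 0.001 -0.000; -0.45 0.6 40.5 4.4 -0.141 0.001 -0.000; -0.45 0.6 39.5 10.0 -0.141 0.001 -0.000; -0.45 0.6 37.7 15.5 -0.141 0.001 -0.000; -0.45 0.6 35.2 20.6 -0.141 0.001 -0.000; -0.45 0.6 31.9 25.4 -0.141 0.001 -0.000; -0.45 0.5 28.0 29.6 -0.141 0.001 -0.000; -0.45 0.5 23.6 33.2 -0.141 0.001 -0.000; -0.45 0.5 18.7 36.2 -0.141 0.001 -0.000
```

```bash
python3 -m handwheel '-0.2 0 40 -7 -0.14 0 0; -0.2 0 41 -1 -0.14 0 0; -0.2 0 40 4 -0.14 0 0; -0.2 0 39 10 -0.14 0 0; -0.2 0 38 15 -0.14 0 0; -0.2 0 35 21 -0.14 0 0; -0.2 0 32 25 -0.14 0 0; -0.2 0 28 30 -0.14 0 0; -0.2 0 24 33 -0.14 0 0; -0.2 0 15 36 -0.14 0 0'; python3 -m handwheel '-0.2 0 0 0 0 0 0;-0.2 0 0 0 0 0 0';  python3 - <<'E'
from h import *
look('wrist','pics/w24.png')
plan([596,40,250],75.7,-.2,vmax=45)
E
```

```text
clock: 29.85
eef_pos: [585.0, 47.6, 331.5]
tool_rot: [-0.51, 1.557, 0.861]
force: [0.2, 0.2, -0.4]
width: 34.4
clock: 30.05
eef_pos: [583.1, 58.6, 331.9]
tool_rot: [-0.317, 1.551, 1.071]
force: [-0.7, -1.4, -0.3]
width: 33.9
30.05 [583.1  58.6 331.9] [-0.317  1.551  1.071] [-0.7 -1.4 -0.3] 33.9
now [582.9  59.4 332.1] jaw 79.6 turn -3.9 q7 0.87 w 33.7 F [0.9 2.5 0.6] t 30.1
-0.2 40.9 -8.0 -9.2 0.034 0.010 0.003; -0.2 41.0 -8.4 -8.5 0.034 0.010 0.003
```

View pics/w24.png

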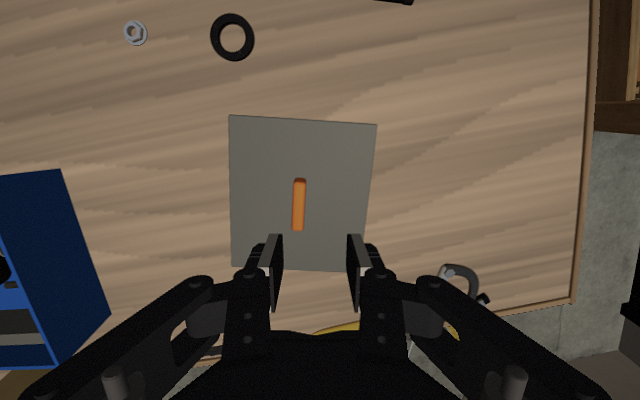

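```bash
python3 - <<'E'
from h import *
w=cam('pics/w24.png')
q=np.array([p2w(w,u,v,184)[:2] for u,v in((229,115),(377,125),(364,272),(231,266))]);print(q.round(1),q.mean(0))
t=np.array([p2w(w,u,v,206)[:2] for u,v in((300,180),(298,230))]);print(t.round(1),t.mean(0)); d=t[1]-t[0]; print(np.degrees(np.arctan2(d[1],d[0])))
E
```

```text
[[502.2  -4.6]
 [536.7 131.2]
 [692.1  98. ]
 [656.8 -44.5]] [596.94796594  45.03479394]
[[570.9  50.4]
 [619.4  38.7]] [595.17242264  44.55020666]
-13.479985095452236
```

```bash
python3 -m handwheel '0 40 -9 -8 0.034 0.01 0; 0 30 -7 -6 0.034 0.01 0; 0 0 0 0 0 0 0; 0 0 0 0 0 0 0';  python3 - <<'E'
from h import *
look('wrist','pics/w25.png')
plan([596,42,225],76,0,vmax=45)
E
```

```text
clock: 30.5
eef_pos: [598.5, 40.6, 261.3]
tool_rot: [-1.517, 1.562, -0.206]
force: [-0.2, -0.2, 1.0]
width: 42.3
30.5 [598.5  40.6 261.3] [-1.517  1.562 -0.206] [-0.2 -0.2  1. ] 42.3
now [598.5  40.2 261.3] jaw 75.1 turn 0.9 q7 0.78 w 42.7 F [-0.3 -0.5  0. ] t 30.55
0 36.3 3.2 1.1 -0.015 -0.000 0.009
```

View pics/w25.png

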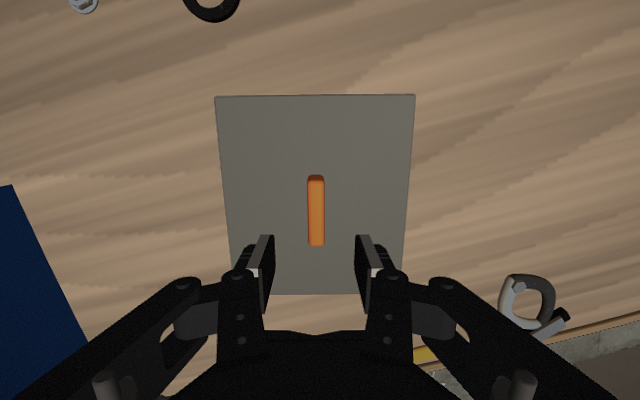

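```bash
python3 - <<'E'
from h import *
w=cam('pics/w25.png')
t=np.array([p2w(w,u,v,206)[:2] for u,v in((316,180),(316.5,246))]);print(t.round(1),t.mean(0)); d=t[1]-t[0]; print(np.degrees(np.arctan2(d[1],d[0])))
q=np.array([p2w(w,u,v,184)[:2] for u,v in((215,97),(415,94))]);print(q)
plan([595,41,216],76,0)
E
```

```text
[[572.5  49.2]
 [619.7  37.2]] [596.10804844  43.18998286]
-14.312444872926624
[[502.28239334  -4.78132892]
 [535.89667031 129.92234116]]
now [598.5  40.2 261.3] jaw 75.1 turn 0.9 q7 0.78 w 42.7 F [-0.3 -0.5  0. ] t 30.55
0 45.3 3.9 -0.1 -0.015 -0.000 0.009
```

```bash
python3 -m handwheel '0 35 3 0 -0.01 0 0.009; 0 20 0 0 0 0 0; 0 5 0 0 0 0 0; 0 0 0 0 0 0 0';  python3 - <<'E'
from h import *
plan([596,42,198],75.7,0)
E
```

```text
clock: 30.95
eef_pos: [599.7, 41.4, 206.7]
tool_rot: [-1.119, 1.56, 0.201]
force: [0.2, -0.4, -0.0]
width: 42.8
now [599.7  41.4 206.7] jaw 75.6 turn 0.1 q7 0.74 w 42.8 F [ 0.2 -0.4 -0. ] t 30.95
0 8.7 3.8 -0.4 -0.002 0.005 0.010
```

```bash
python3 -m handwheel '0 6 4 0 0 0.005 0.01; 0 2 0 0 0 0 0; 0 0 0 0 0 0 0; -1 0 0 0 0 0 0; -1 0 0 0 0 0 0; -1 0 0 0 0 0 0; -1 0 0 0 0 0 0; -1 0 0 0 0 0 0';  python3 - <<'E'
from h import *
look('wrist','pics/w26.png')
plan([596,42,260],75.7,-1)
E
```

```text
clock: 31.75
eef_pos: [598.0, 43.4, 203.2]
tool_rot: [-1.242, 1.564, 0.077]
force: [-0.7, -0.4, 0.2]
width: 9.6
31.75 [598.   43.4 203.2] [-1.242  1.564  0.077] [-0.7 -0.4  0.2] 9.6
now [598.   43.3 203.1] jaw 75.6 turn 0.1 q7 0.73 w 9.8 F [-0.1  0.1 -0.4] t 31.8
-1 -28.4 0.6 -0.8 -0.001 0.001 0.003; -1 -28.4 0.7 -0.9 -0.001 0.001 0.003
```

View pics/w26.png

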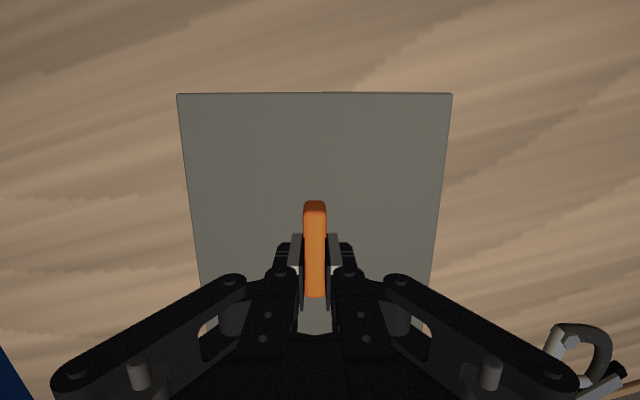

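```bash
python3 -m handwheel '-1 -8 0 0 0 0 0; -1 -25 0 0 0 0 0; -1 -40 0 0 0 0 0; -1 -35 0 0 0 0 0; -1 0 0 0 0 0 0';  python3 - <<'E'
from h import *
look('side','pics/s27.png'); crop('pics/s27.png','pics/s27c.png',200,110,160,130,5)
plan([600,-277,330],84.6,-1,vmax=42)
E
```

```text
clock: 32.3
eef_pos: [596.3, 43.3, 314.8]
tool_rot: [-0.856, 1.568, 0.464]
force: [-0.4, -0.1, -1.5]
width: 10.3
32.3 [596.3  43.3 314.8] [-0.856  1.568  0.464] [-0.4 -0.1 -1.5] 10.3
now [595.2  42.7 312.6] jaw 75.7 turn 8.9 q7 0.82 w 10.3 F [-0.2  1.  -1.3] t 32.35
-1 -2.2 -10.5 -38.6 -0.020 -0.000 -0.000; -1 -2.2 -9.7 -38.8 -0.020 -0.000 -0.000; -1 -2.2 -9.0 -39.0 -0.020 -0.000 -0.000; -1 -2.2 -8.2 -39.1 -0.020 -0.000 -0.000; -1 -2.2 -7.4 -39.3 -0.020 -0.000 -0.000; -1 -2.2 -6.7 -39.4 -0.020 -0.000 -0.000; -1 -2.2 -5.9 -39.5 -0.020 -0.000 -0.000; -1 -2.2 -5.1 -39.6 -0.020 -0.000 -0.000
```

View pics/s27c.png

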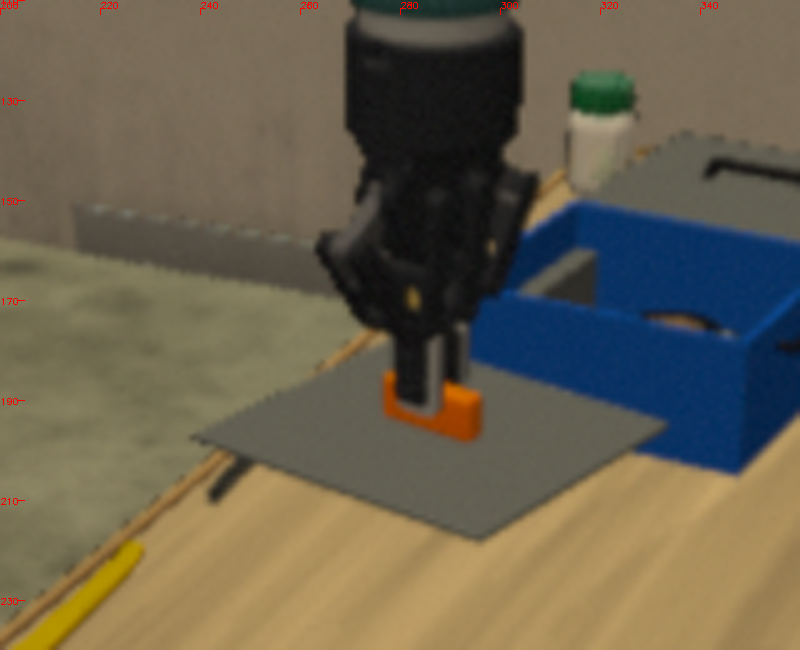

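```bash
python3 -m handwheel '-1 -4 -9 -30 -0.02 0 0; -1 -4 -9 -38 -0.02 0 0; -1 -4 -9 -38 -0.02 0 0; -1 -2 -8 -38 -0.02 0 0; -1 -2 -7 -38 -0.02 0 0; -1 -2 -6 -38 -0.02 0 0; -1 0 -5 -35 -0.02 0 0; -1 0 -4 -25 -0.02 0 0; -1 0 0 -10 0 0 0; -1 0 0 0 0 0 0'; python3 -m handwheel '-1 0 0 0 0 0 0';  python3 - <<'E'
from h import *
plan([600,-277,330],84.6,-1,vmax=42)
look('wrist','pics/w28.png')
E
```

```text
clock: 33.35
eef_pos: [594.3, -263.3, 317.5]
tool_rot: [1.458, 1.548, 2.95]
force: [-0.9, -0.7, -1.7]
width: 10.2
clock: 33.45
eef_pos: [594.0, -261.8, 316.9]
tool_rot: [1.402, 1.546, 2.896]
force: [0.0, -0.0, -0.5]
width: 10.0
now [ 594.  -261.8  316.9] jaw 85.6 turn -1.0 q7 1.48 w 10.0 F [ 0.  -0.  -0.5] t 33.45
-1 -13.4 -6.8 -14.6 0.017 0.004 -0.024
33.45 [ 594.  -261.8  316.9] [1.402 1.546 2.896] [ 0.  -0.  -0.5] 10.0
```

View pics/w28.png

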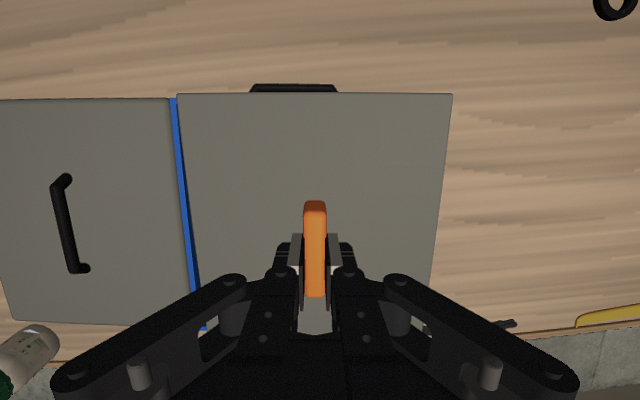

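```bash
cat > dv.py <<'E'
from h import *
def corners(f,tz,a=(177,94),b=(452,94)):
    w=cam(f); return np.array([p2w(w,*c,tz-19)[:2] for c in(a,b)])
C=np.array([598,-279]);
E
python3 - <<'E'
from dv import *
q=corners('pics/w28.png',316.9); print(q, np.linalg.norm(q[1]-q[0]))
d=q[1]-q[0]; print('y-axis dir deg',np.degrees(np.arctan2(d[1],d[0])))
m=q.mean(0); ax=np.array([d[1],-d[0]])/np.linalg.norm(d); c=m+81*ax; print('centre',c,'TCP off',c-[594,-261.8])
q=corners('pics/w26.png',203.2); d=q[1]-q[0];m=q.mean(0); ax=np.array([d[1],-d[0]])/np.linalg.norm(d); print(q,'c26',m+81*ax,np.degrees(np.arctan2(d[1],d[0])))
# project case rim
w=cam('pics/w28.png')
rot=R.from_euler('z',-5.4,degrees=True)
for cx in(598,):
  P=rot.apply([[sx*89,sy*79,0] for sx,sy in((-1,-1),(-1,1),(1,-1))])+[cx,-279,259]; print(w2p(w,P).round(0))
E
```

```text
[[ 507.3886001  -324.80923425]
 [ 518.1711356  -184.42754463]] 140.79517694661797
y-axis dir deg 85.60780929949914
centre [ 593.54198702 -260.82162306] TCP off [-0.45801298  0.97837694]
[[502.62855601  -2.95507429]
 [537.02647538 131.28345552]] c26 [598.29241222  44.05797232] 75.62750324123155
[[166.  94.]
 [412.  97.]
 [192. 328.]]
```

```bash
python3 -m handwheel '-1 0 -6 -16 0.017 0.004 -0.024; -1 20 0 0 0 0 0; -1 0 0 0 0 0 0; -1 0 0 0 0 0 0';  python3 - <<'E'
from h import *
plan([598,-279,285],84.6,-1,vmax=42)
E
```

```text
clock: 33.9
eef_pos: [601.3, -275.2, 298.4]
tool_rot: [-1.777, 1.564, -0.295]
force: [0.2, -0.0, -0.2]
width: 9.9
now [ 601.3 -275.2  298.4] jaw 84.9 turn -0.3 q7 1.47 w 9.9 F [ 0.2 -0.  -0.2] t 33.9
-1 13.4 3.0 -4.0 0.005 -0.001 0.006
```

```bash
python3 -m handwheel '-1 10 3 -4 0.005 0 0.006; -1 0 0 0 0 0 0; -1 0 0 0 0 0 0';  python3 - <<'E'
from h import *
plan([598,-279,285],84.6,-1,vmax=42)
look('wrist','pics/w29.png'); look('side','pics/s29.png'); crop('pics/s29.png','pics/s29c.png',240,110,160,120,5)
E
```

```text
clock: 34.2
eef_pos: [598.7, -279.0, 289.4]
tool_rot: [-2.245, 1.567, -0.768]
force: [0.1, 1.2, -1.1]
width: 10.0
now [ 598.7 -279.   289.4] jaw 84.6 turn -0.0 q7 1.47 w 10.0 F [ 0.1  1.2 -1.1] t 34.2
-1 4.4 0.7 -0.1 0.000 -0.002 0.003
34.2 [ 598.7 -279.   289.4] [-2.245  1.567 -0.768] [ 0.1  1.2 -1.1] 10.0
34.25 [ 598.4 -279.3  289.2] [-2.463  1.568 -0.986] [ 0.4  0.1 -0.8] 9.9
```

View pics/w29.png

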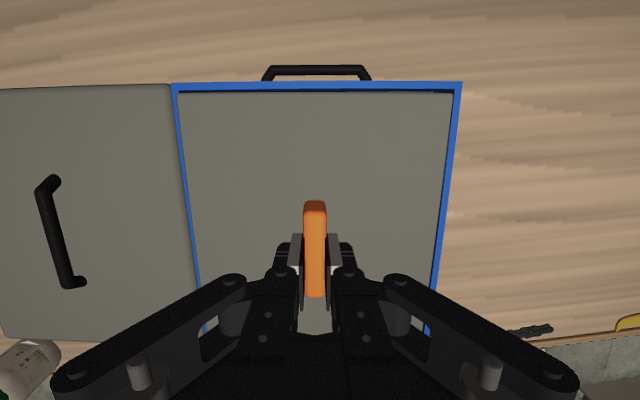

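View pics/s29c.png

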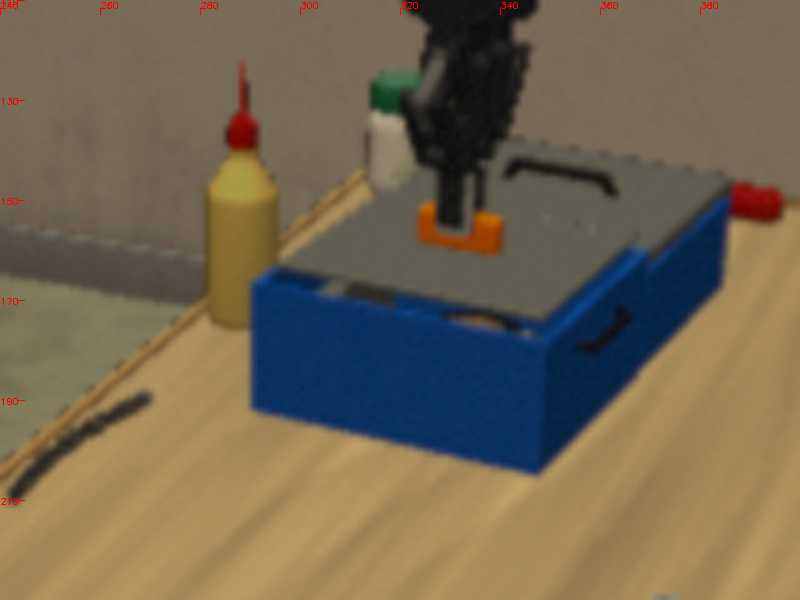

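```bash
python3 - <<'E'
from dv import *
w=cam('pics/w29.png')
rim=np.array([p2w(w,u,v,259)[:2] for u,v in((172,85),(461,82))]); q=corners('pics/w29.png',289.2)
inv=R.from_euler('z',5.4,degrees=True)
def loc(p): return inv.apply(np.c_[p-C,np.zeros(len(p))])[:,:2].round(1)
print('rim',loc(rim),'plate',loc(q))
E
```

```text
rim [[-85.4 -76.2]
 [-87.1  79.4]] plate [[-80.2 -68.9]
 [-80.3  70.2]]
```

```bash
python3 -m handwheel '-1 8 -1 0 0 0 0; -1 0 0 0 0 0 0; -1 0 0 0 0 0 0';  python3 - <<'E'
from h import *
plan([600,-278,270],84.6,-1,vmax=42)
E
```

```text
clock: 34.6
eef_pos: [599.8, -279.3, 280.9]
tool_rot: [-2.292, 1.567, -0.816]
force: [-0.1, 0.4, -1.6]
width: 10.3
now [ 599.8 -279.3  280.9] jaw 84.6 turn -0.0 q7 1.46 w 10.3 F [-0.1  0.4 -1.6] t 34.6
-1 10.9 -0.0 1.3 0.000 -0.002 0.003
```

```bash
python3 -m handwheel '-1 8 0 1 0 0 0; -1 4 0 0 0 0 0; -1 0 0 0 0 0 0';  python3 - <<'E'
from h import *
plan([600,-278,265],84.6,-1,vmax=42)
look('wrist','pics/w30.png')
E
```

```text
clock: 34.9
eef_pos: [599.9, -278.1, 267.7]
tool_rot: [-2.33, 1.567, -0.853]
force: [0.3, -0.7, -0.3]
width: 10.3
now [ 599.9 -278.1  267.7] jaw 84.6 turn -0.0 q7 1.45 w 10.3 F [ 0.3 -0.7 -0.3] t 34.9
-1 2.7 -0.1 0.1 0.000 -0.002 0.003
34.9 [ 599.9 -278.1  267.7] [-2.33   1.567 -0.853] [ 0.3 -0.7 -0.3] 10.3
```

View pics/w30.png

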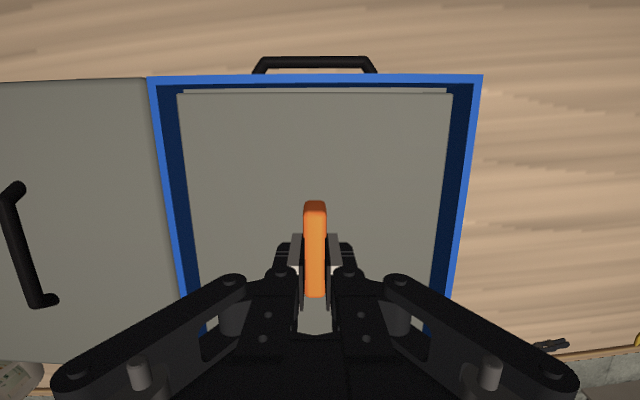

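```bash
python3 -m handwheel '-1 7 0 0 0 0 0; -1 4 0 0 0 0 0'; python3 -m handwheel '-1 4 0 0 0 0 0; -1 0 0 0 0 0 0';  python3 -m handwheel '-1 3 0 0 0 0 0; -1 0 0 0 0 0 0';
```

```text
clock: 35.15
eef_pos: [600.4, -278.2, 256.8]
tool_rot: [-2.161, 1.566, -0.684]
force: [0.2, -0.1, -1.2]
width: 10.2
clock: 35.35
eef_pos: [600.5, -278.2, 252.2]
tool_rot: [-2.136, 1.566, -0.659]
force: [-0.9, -0.5, -0.8]
width: 10.2
clock: 35.55
eef_pos: [600.7, -278.2, 253.0]
tool_rot: [-2.212, 1.564, -0.735]
force: [0.9, 1.1, -2.3]
width: 9.9
```

```bash
python3 -m handwheel '-0.4 0 0 0 0 0 0; -0.4 0 0 0 0 0 0; -0.4 0 0 0 0 0 0; -0.4 -15 0 0 0 0 0; -0.4 -40 0 0 0 0 0; -0.4 -40 0 0 0 0 0; -0.4 -10 -20 30 0.1 0 0; -0.4 0 -20 40 0.14 0 0; -0.4 0 0 10 0 0 0'; python3 - <<'E'
from h import *
look('wrist','pics/w31.png'); look('side','pics/s31.png'); crop('pics/s31.png','pics/s31c.png',240,110,160,120,5)
E
```

```text
clock: 36.45
eef_pos: [654.6, -206.7, 366.1]
tool_rot: [-1.636, 1.562, -0.415]
force: [1.2, 1.5, -0.7]
width: 25.5
36.45 [ 654.6 -206.7  366.1] [-1.636  1.562 -0.415] [ 1.2  1.5 -0.7] 25.5
36.5 [ 654.1 -206.9  366.2] [-1.745  1.562 -0.521] [1.2 1.5 0.5] 25.5
```

View pics/w31.png

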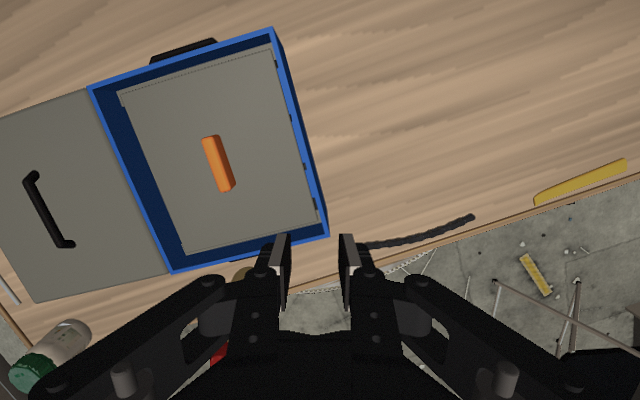

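View pics/s31c.png

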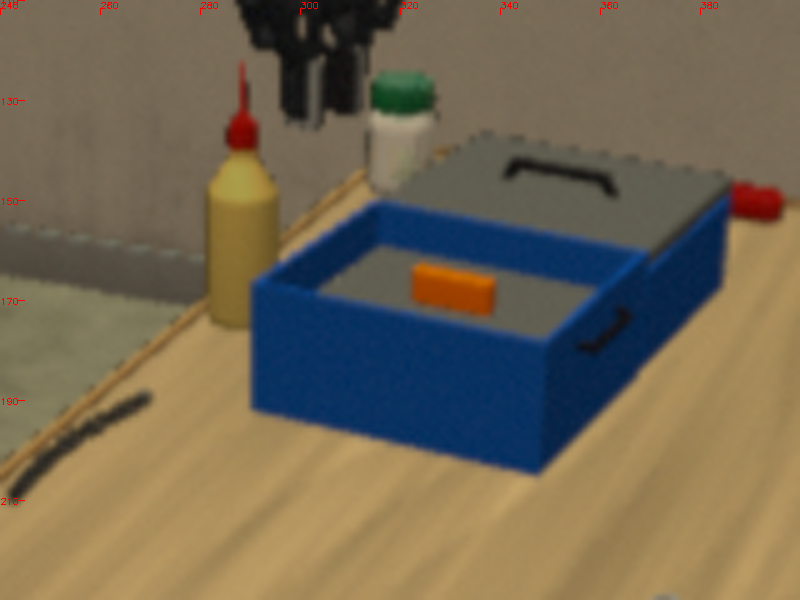

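```bash
python3 - <<'E'
from h import *
plan([425,-105,330],0,-.0,vmax=45)
E
```

```text
now [ 652.8 -209.7  365.5] jaw 70.1 turn -70.1 q7 1.18 w 25.9 F [ 0.3  0.1 -0.3] t 36.55
-0 3.7 27.8 2.3 0.136 0.000 0.001; -0 3.7 27.8 -1.4 0.136 0.000 0.001; -0 3.8 27.4 -5.2 0.136 0.000 0.001; -0 3.8 26.4 -8.9 0.136 0.000 0.001; -0 3.8 25.0 -12.4 0.136 0.000 0.001; -0 3.9 23.1 -15.6 0.136 0.000 0.001; -0 3.9 20.7 -18.6 0.136 0.000 0.001; -0 3.9 18.0 -21.3 0.136 0.000 0.001; -0 3.9 15.0 -23.5 0.136 0.000 0.001
```

```bash
python3 -m handwheel '0 4 28 2 0.136 0 0; 0 4 28 -1 0.136 0 0; 0 4 27 -5 0.136 0 0; 0 4 26 -9 0.136 0 0; 0 8 25 -12 0.136 0 0; 0 8 23 -16 0.136 0 0; 0 8 21 -19 0.136 0 0; 0 8 18 -21 0.136 0 0; 0 8 10 -15 0.136 0 0; 0 0 0 0 0 0 0'; python3 -m handwheel '0 0 0 0 0 0 0'; python3 - <<'E'
from h import *
look('wrist','pics/w32.png')
plan([416,-70,250],0,0,vmax=45)
E
```

```text
clock: 37.55
eef_pos: [419.4, -117.4, 304.6]
tool_rot: [-1.66, 1.556, -1.723]
force: [1.0, -0.2, 1.1]
width: 42.8
clock: 37.65
eef_pos: [419.6, -118.7, 305.2]
tool_rot: [-1.591, 1.555, -1.652]
force: [0.5, 0.6, 1.3]
width: 42.6
37.65 [ 419.6 -118.7  305.2] [-1.591  1.555 -1.652] [0.5 0.6 1.3] 42.6
now [ 419.7 -118.7  305.2] jaw -3.6 turn 3.6 q7 -0.05 w 42.7 F [-0.8  0.6 -0.6] t 37.7
0 27.2 24.6 -3.3 -0.031 -0.001 0.008; 0 27.4 24.5 -2.6 -0.031 -0.001 0.008
```

View pics/w32.png

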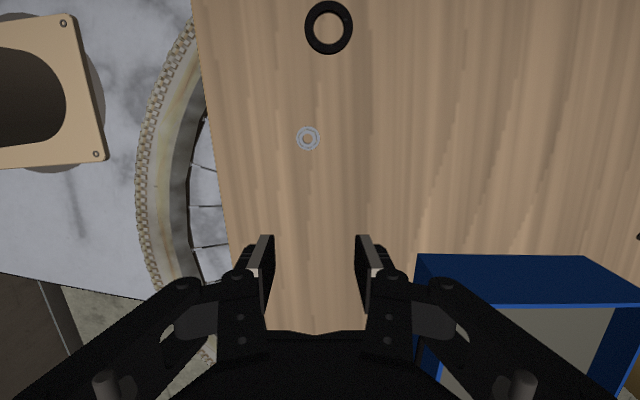

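```bash
python3 - <<'E'
from h import *
w=cam('pics/w32.png')
print(p2w(w,308,139,186),p2w(w,328.5,27,189))
E
python3 -m handwheel '0 27 22 -2 -0.02 0 0.008; 0 27 18 -2 -0.01 0 0.008; 0 15 0 0 0 0 0; 0 0 0 0 0 0 0'; python3 - <<'E'
from h import *
look('wrist','pics/w33.png')
plan([416,-70,195],0,0,vmax=45)
E
```

```text
[416.66542789 -71.1396204  186.        ] [438.27151014  13.90382342 189.        ]
clock: 38.1
eef_pos: [424.6, -81.9, 235.6]
tool_rot: [0.074, 1.563, 0.047]
force: [0.3, -0.1, -0.3]
width: 42.6
38.1 [424.6 -81.9 235.6] [0.074 1.563 0.047] [ 0.3 -0.1 -0.3] 42.6
now [425.3 -81.8 236.5] jaw -1.6 turn 1.6 q7 -0.16 w 42.8 F [ 0.5 -0.4  0. ] t 38.15
0 41.4 11.5 -10.0 -0.028 0.010 -0.000
```

View pics/w33.png

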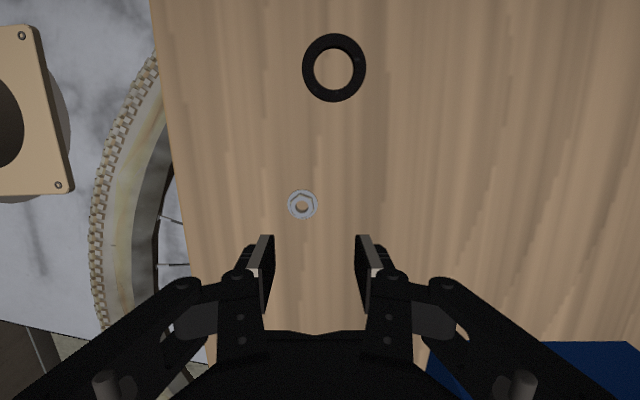

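```bash
python3 - <<'E'
from h import *
w=cam('pics/w33.png')
print(p2w(w,302.5,204,185),p2w(w,334,68,189))
E
python3 -m handwheel '0 22 10 -10 -0.02 0.01 0; 0 0 0 0 0 0 0; 0 0 0 0 0 0 0'; python3 - <<'E'
from h import *
plan([417,-71.5,190],0,0,vmax=45)
E
```

```text
[417.02358729 -69.15049584 185.        ] [438.56890442  14.38124193 189.        ]
clock: 38.45
eef_pos: [420.3, -73.5, 216.7]
tool_rot: [-0.075, 1.564, -0.083]
force: [0.5, 0.3, 0.3]
width: 42.7
now [420.3 -73.5 216.7] jaw -0.5 turn 0.5 q7 -0.19 w 42.7 F [0.5 0.3 0.3] t 38.45
0 26.7 2.0 -3.5 -0.008 0.007 0.001
```

```bash
python3 -m handwheel '0 16 3 -3 0 0.007 0; 0 4 0 0 0 0 0; 0 0 0 0 0 0 0;0 0 0 0 0 0 0'; python3 - <<'E'
from h import *
plan([417,-70,189.5],0,0,vmax=45)
E
```

```text
clock: 38.85
eef_pos: [422.5, -73.1, 200.7]
tool_rot: [-0.301, 1.561, -0.312]
force: [0.5, -0.4, -0.3]
width: 42.5
now [422.5 -73.1 200.7] jaw -0.6 turn 0.6 q7 -0.23 w 42.5 F [ 0.5 -0.4 -0.3] t 38.85
0 11.1 3.1 -5.7 -0.011 0.009 0.003
```

```bash
python3 -m handwheel '0 7 4 -7 0 0.009 0; 0 5 1 0 0 0 0; 0 3 0 0 0 0 0; 0 0 0 0 0 0 0'; python3 - <<'E'
from h import *
look('wrist','pics/w34.png')
plan([417,-70,189.5],0,0,vmax=45)
E
```

```text
clock: 39.25
eef_pos: [416.4, -68.3, 186.2]
tool_rot: [-0.92, 1.566, -0.931]
force: [-1.0, -1.0, 7.0]
width: 42.9
39.25 [416.4 -68.3 186.2] [-0.92   1.566 -0.931] [-1. -1.  7.] 42.9
now [416.4 -68.3 186.3] jaw -0.7 turn 0.7 q7 -0.26 w 42.7 F [-0.6  0.3  3.6] t 39.3
0 -3.2 -1.7 0.6 -0.012 0.003 0.004
```

View pics/w34.png

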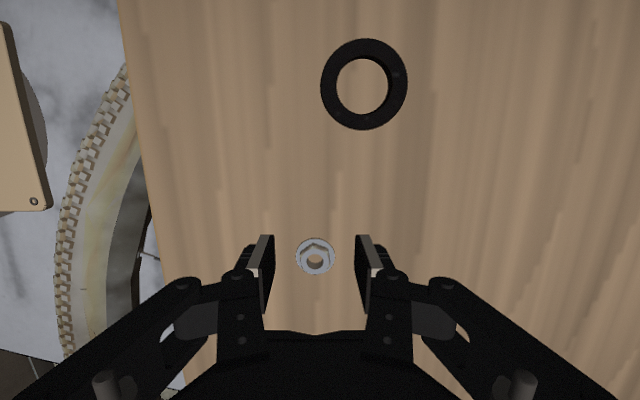

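```bash
python3 -m handwheel '0 -4 0 0 0 0 0; -1 0 0 0 0 0 0; -1 0 0 0 0 0 0; -1 0 0 0 0 0 0; -1 0 0 0 0 0 0'; python3 - <<'E'
from h import *
look('wrist','pics/w35.png')
E
```

```text
clock: 39.8
eef_pos: [416.3, -68.1, 190.5]
tool_rot: [-0.983, 1.566, -0.994]
force: [-1.5, 0.2, 0.9]
width: 12.9
39.8 [416.3 -68.1 190.5] [-0.983  1.566 -0.994] [-1.5  0.2  0.9] 12.9
```

View pics/w35.png

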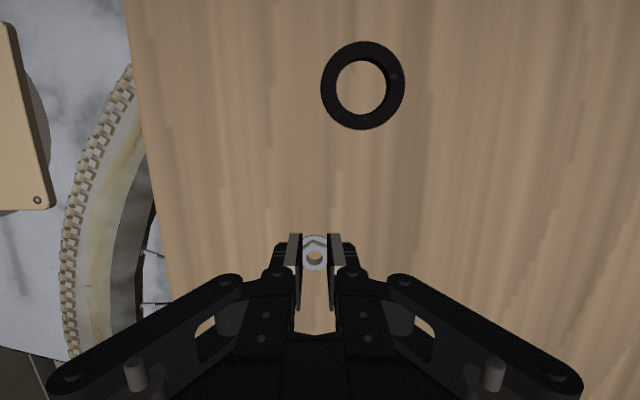

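```bash
python3 -m handwheel '-1 0 0 0 0 0 0; -1 -10 0 0 0 0 0; -1 -35 0 0 0 0 0; -1 -45 -10 10 0.01 0 0; -1 -40 -20 18 0.01 0 0; -1 -10 -30 25 0.01 0 0; -1 0 -30 28 0.01 0 0'; python3 - <<'E'
from h import *
look('wrist','pics/w36.png')
plan([560,-240,310],-5.4,-1,vmax=45)
E
```

```text
clock: 40.55
eef_pos: [493.2, -157.0, 339.2]
tool_rot: [-1.555, 1.568, -1.597]
force: [0.5, -0.4, -1.0]
width: 12.9
40.55 [ 493.2 -157.   339.2] [-1.555  1.568 -1.597] [ 0.5 -0.4 -1. ] 12.9
now [ 497.7 -163.6  338.4] jaw -2.8 turn -2.6 q7 0.02 w 13.0 F [ 6.  -5.9  2.1] t 40.6
-1 9.7 -24.4 21.9 0.015 0.002 0.002; -1 9.6 -24.1 22.3 0.015 0.002 0.002; -1 9.6 -23.7 22.7 0.015 0.002 0.002
```

View pics/w36.png

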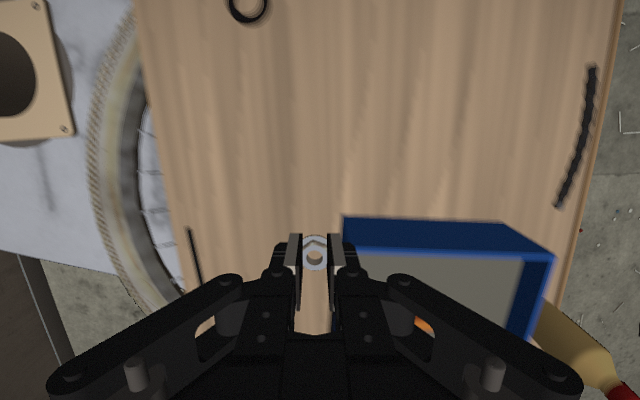

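Nut held. Over to the case.

```bash
python3 -m handwheel '-1 10 -24 22 0.015 0 0; -1 10 -22 20 0.015 0 0; -1 10 -18 14 0.015 0 0; -1 0 0 0 0 0 0; -1 0 0 0 0 0 0'; python3 - <<'E'
from h import *
plan([560,-240,255],-5.4,-1,vmax=45)
E
```

```text
clock: 41.1
eef_pos: [551.7, -234.7, 309.5]
tool_rot: [-0.431, 1.564, -0.529]
force: [0.2, 1.7, -0.2]
width: 12.8
now [ 551.7 -234.7  309.5] jaw -5.6 turn 0.2 q7 0.05 w 12.8 F [ 0.2  1.7 -0.2] t 41.1
-1 27.3 -2.1 4.2 -0.002 0.003 0.002; -1 27.3 -2.2 4.3 -0.002 0.003 0.002
```

```bash
python3 -m handwheel '-1 25 -4 7 0 0 0; -1 20 -3 4 0 0 0; -1 8 0 0 0 0 0;-1 0 0 0 0 0 0'; python3 - <<'E'
from h import *
plan([560,-240,244],-5.4,-1,vmax=45)
E
```

```text
clock: 41.5
eef_pos: [561.9, -239.4, 258.4]
tool_rot: [-0.201, 1.562, -0.295]
force: [0.0, 0.0, 0.1]
width: 12.8
now [ 561.9 -239.4  258.4] jaw -5.4 turn -0.0 q7 0.03 w 12.8 F [0.  0.  0.1] t 41.5
-1 14.4 -0.7 -1.9 0.001 0.009 0.002
```

```bash
python3 -m handwheel '-1 8 0 -2 0 0.009 0; -1 6 0 0 0 0 0; -1 0 0 0 0 0 0'; python3 - <<'E'
from h import *
plan([560,-240,244],-5.4,-1,vmax=45)
E
```

```text
clock: 41.8
eef_pos: [560.2, -238.0, 246.1]
tool_rot: [-0.892, 1.568, -0.984]
force: [0.1, 0.5, -0.3]
width: 13.0
now [ 560.2 -238.   246.1] jaw -5.3 turn -0.1 q7 0.02 w 13.0 F [ 0.1  0.5 -0.3] t 41.8
-1 2.1 -2.0 0.0 0.002 0.002 0.002
```

```bash
python3 -m handwheel '-1 3 0 0 0 0 0; -1 0 0 0 0 0 0; -0.3 0 0 0 0 0 0; -0.3 0 0 0 0 0 0; -0.3 -10 0 0 0 0 0; -0.3 -40 0 0 0 0 0; -0.3 -45 10 0 0 0 0; 0.3 -10 30 -10 0 0 0'; python3 - <<'E'
from h import *
look('wrist','pics/w37.png')
plan([436,-35,320],-5.4,0.3,vmax=45)
E
```

```text
clock: 42.6
eef_pos: [553.1, -200.9, 351.6]
tool_rot: [-1.586, 1.567, -1.685]
force: [0.2, 1.3, 0.1]
width: 43.3
42.6 [ 553.1 -200.9  351.6] [-1.586  1.567 -1.685] [0.2 1.3 0.1] 43.3
now [ 551.9 -192.1  352.1] jaw -5.2 turn -0.2 q7 0.0 w 50.7 F [-0.9  5.2 -0.8] t 42.65
0.3 6.5 29.2 -25.9 0.001 -0.000 -0.000; 0.3 6.5 29.2 -25.9 0.001 -0.000 -0.000; 0.3 6.5 29.2 -26.0 0.001 -0.000 -0.000; 0.3 6.5 29.1 -26.0 0.001 -0.000 -0.000; 0.3 6.5 29.1 -26.0 0.001 -0.000 -0.000
```

View pics/w37.png

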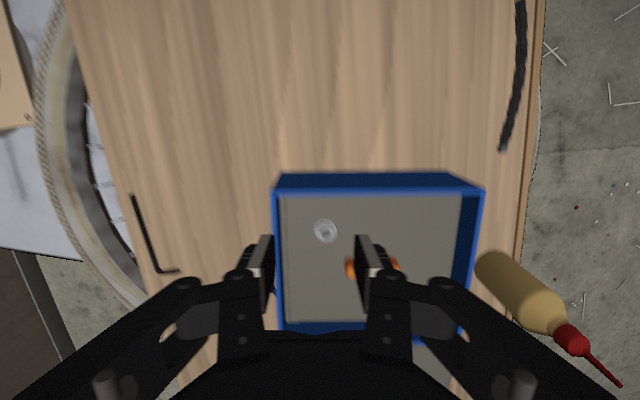

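```bash
python3 -m handwheel '0.5 6 29 -26 0 0 0; 0.5 6 34 -28 0 0 0; 0.5 8 34 -26 0 0 0; 0.5 10 34 -20 0 0 0; 0.5 12 25 -10 0 0 0; 0.5 10 10 0 0 0 0; 0.5 0 0 0 0 0 0; 0.5 0 0 0 0 0 0'; python3 - <<'E'
from h import *
look('wrist','pics/w38.png')
plan([438,13.5,240],-5.4,0.5,vmax=45)
E
```

```text
clock: 43.45
eef_pos: [454.7, -8.6, 305.0]
tool_rot: [-0.01, 1.561, -0.095]
force: [0.2, 0.4, 0.8]
width: 64.1
43.45 [454.7  -8.6 305. ] [-0.01   1.561 -0.095] [0.2 0.4 0.8] 64.1
now [454.9  -8.8 305. ] jaw -4.9 turn -0.5 q7 -0.33 w 64.0 F [0.4 0.1 0.2] t 43.5
0.5 32.4 10.4 -9.7 0.004 0.005 -0.000; 0.5 32.5 10.3 -9.5 0.004 0.005 -0.000
```

View pics/w38.png

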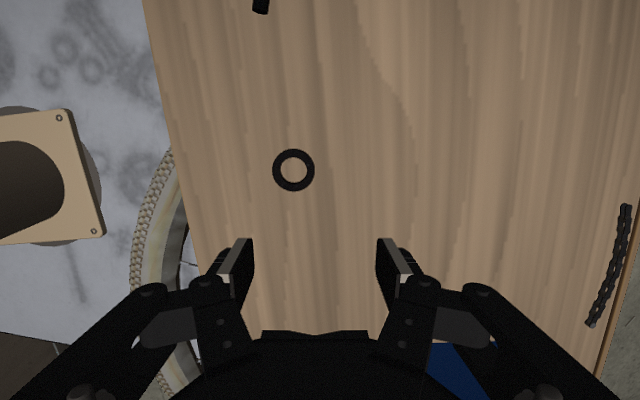

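```bash
python3 - <<'E'
from h import *
w=cam('pics/w38.png')
print(p2w(w,293.5,170,189))
E
python3 -m handwheel '0.4 33 13 -13 0 0.005 0; 0.4 33 11 -9 0 0.005 0; 0.4 15 3 -3 0 0 0; 0.4 0 0 0 0 0 0'; python3 - <<'E'
from h import *
look('wrist','pics/w39.png')
plan([438,13.5,190],-5.4,0.5,vmax=45)
E
```

```text
[439.08652691  15.33433905 189.        ]
clock: 43.9
eef_pos: [437.1, 16.4, 224.2]
tool_rot: [-0.083, 1.563, -0.178]
force: [-0.4, -0.2, 0.2]
width: 59.7
43.9 [437.1  16.4 224.2] [-0.083  1.563 -0.178] [-0.4 -0.2  0.2] 59.7
now [437.9  16.3 225. ] jaw -5.5 turn 0.1 q7 -0.49 w 60.0 F [-1.1 -0.9  0.2] t 43.95
0.5 35.0 -2.7 0.0 -0.001 0.009 0.000
```

View pics/w39.png

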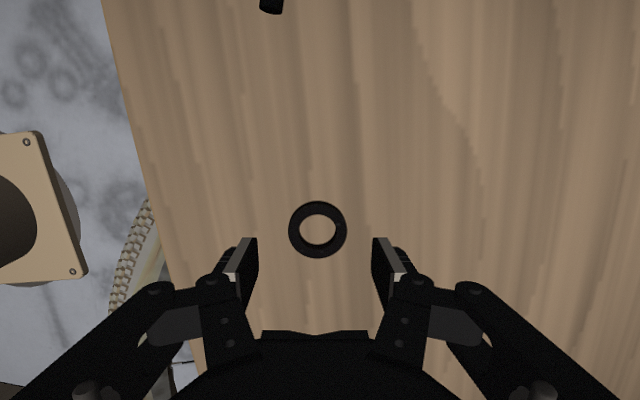

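```bash
python3 - <<'E'
from h import *
w=cam('pics/w39.png')
print(p2w(w,317.5,229,189))
E
python3 -m handwheel '0.2 18 -2 0 0 0.009 0; 0.2 14 0 0 0 0 0; 0.2 5 0 0 0 0 0; 0.2 0 0 0 0 0 0'; python3 - <<'E'
from h import *
plan([439,14.5,189],-5.4,0.2,vmax=45)
E
```

```text
[439.00004765  17.08783365 189.        ]
clock: 44.35
eef_pos: [444.0, 11.0, 191.5]
tool_rot: [-0.052, 1.56, -0.154]
force: [0.3, -0.9, 0.5]
width: 51.6
now [444.   11.  191.5] jaw -5.9 turn 0.5 q7 -0.53 w 51.6 F [ 0.3 -0.9  0.5] t 44.35
0.2 2.5 3.0 -5.4 -0.008 0.011 0.001
```

```bash
python3 -m handwheel '0.2 1 6 -6 0 0.011 0; 0.2 3 0 0 0 0 0; 0.2 0 0 0 0 0 0'; python3 - <<'E'
from h import *
look('wrist','pics/w40.png')
plan([439,14.5,189],-5.4,0.2,vmax=45)
E
```

```text
clock: 44.65
eef_pos: [440.1, 17.8, 189.4]
tool_rot: [-0.047, 1.568, -0.151]
force: [-0.3, -0.7, 0.5]
width: 51.2
44.65 [440.1  17.8 189.4] [-0.047  1.568 -0.151] [-0.3 -0.7  0.5] 51.2
now [440.2  17.9 189.5] jaw -5.9 turn 0.5 q7 -0.55 w 51.3 F [-0.2  0.2  0.1] t 44.7
0.2 0.5 -3.5 -0.9 -0.009 0.003 -0.000
```

View pics/w40.png

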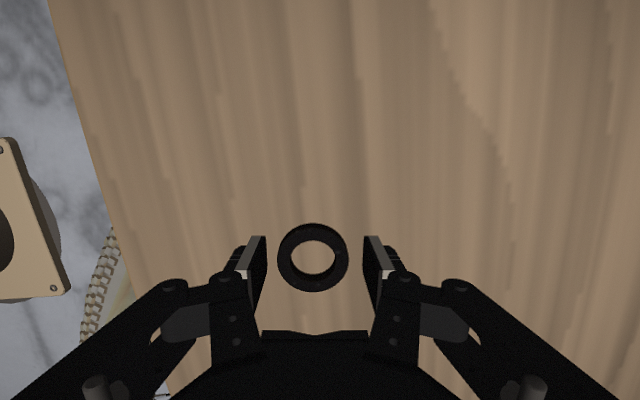

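```bash
python3 -m handwheel '-1 2 -2 0 0 0 0; -1 0 0 0 0 0 0; -1 0 0 0 0 0 0; -1 0 0 0 0 0 0; -1 -10 0 0 0 0 0; -1 -35 0 0 0 0 0; -1 -45 -10 10 0 0 0; -1 -40 -20 18 0 0 0; -1 -10 -30 25 0 0 0'; python3 - <<'E'
from h import *
look('wrist','pics/w41.png')
plan([643,-247,310],-5.4,-1,vmax=45)
E
```

```text
clock: 45.6
eef_pos: [483.7, -45.7, 334.2]
tool_rot: [2.664, 1.568, 2.573]
force: [1.3, 1.0, -0.1]
width: 34.4
45.6 [483.7 -45.7 334.2] [2.664 1.568 2.573] [ 1.3  1.  -0.1] 34.4
now [487.8 -53.8 333.9] jaw -5.8 turn 0.4 q7 -0.25 w 34.6 F [ 4.9 -6.   2.1] t 45.65
-1 4.1 -29.4 29.0 -0.001 0.000 0.000; -1 4.1 -29.5 28.9 -0.001 0.000 0.000; -1 4.1 -29.5 28.9 -0.001 0.000 0.000; -1 4.0 -29.5 28.9 -0.001 0.000 0.000; -1 4.0 -29.6 28.8 -0.001 0.000 0.000; -1 4.0 -29.6 28.8 -0.001 0.000 0.000
```

View pics/w41.png

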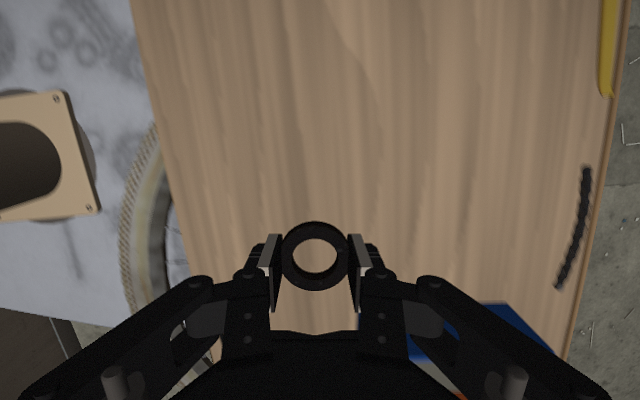

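```bash
python3 -m handwheel '-1 0 -29 29 0 0 0; -1 0 -33 30 0 0 0; -1 4 -33 28 0 0 0; -1 4 -32 28 0 0 0; -1 4 -25 22 0 0 0; -1 4 -12 8 0 0 0; -1 0 0 0 0 0 0; -1 0 0 0 0 0 0'; python3 - <<'E'
from h import *
plan([643,-247,255],-5.4,-1,vmax=45)
E
```

```text
clock: 46.45
eef_pos: [618.1, -240.1, 320.6]
tool_rot: [-0.544, 1.568, -0.648]
force: [0.5, 0.3, -0.4]
width: 34.3
now [ 618.1 -240.1  320.6] jaw -6.0 turn 0.6 q7 0.01 w 34.3 F [ 0.5  0.3 -0.4] t 46.45
-1 32.8 -2.1 12.7 -0.005 0.001 0.001; -1 32.8 -2.2 12.7 -0.005 0.001 0.001
```

```bash
python3 -m handwheel '-1 30 -4 15 0 0 0; -1 26 -3 12 0 0 0; -1 5 0 0 0 0 0; -1 0 0 0 0 0 0'; python3 - <<'E'
from h import *
look('wrist','pics/w42.png')
plan([643,-247,242],-5.4,-1,vmax=45)
E
```

```text
clock: 46.85
eef_pos: [644.1, -244.5, 262.3]
tool_rot: [0.04, 1.566, -0.059]
force: [-0.2, -0.5, -0.3]
width: 34.4
46.85 [ 644.1 -244.5  262.3] [ 0.04   1.566 -0.059] [-0.2 -0.5 -0.3] 34.4
now [ 644.3 -244.4  262.8] jaw -5.6 turn 0.2 q7 -0.0 w 34.6 F [ 0.2  0.8 -0.4] t 46.9
-1 20.8 -2.7 -1.2 -0.004 0.006 -0.000
```

View pics/w42.png

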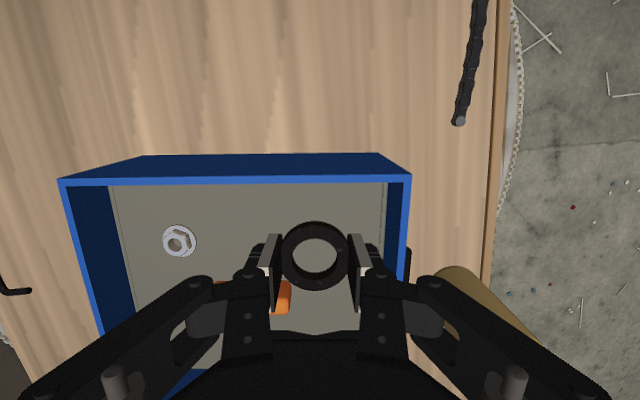

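```bash
python3 -m handwheel '-1 10 -2 -3 0 0.006 0; -1 8 0 -1 0 0 0; -1 0 0 0 0 0 0'; python3 - <<'E'
from h import *
plan([641,-247,242],-5.4,-1,vmax=45)
E
```

```text
clock: 47.2
eef_pos: [640.0, -245.1, 247.4]
tool_rot: [-0.292, 1.567, -0.389]
force: [0.6, 0.1, -0.7]
width: 34.2
now [ 640.  -245.1  247.4] jaw -5.6 turn 0.2 q7 -0.01 w 34.2 F [ 0.6  0.1 -0.7] t 47.2
-1 5.4 -1.7 1.1 -0.003 0.003 0.001
```

```bash
python3 -m handwheel '-1 5 0 0 0 0 0; -1 2 0 0 0 0 0; -1 0 0 0 0 0 0'; python3 -m handwheel '0.05 0 0 0 0 0 0; 0.05 0 0 0 0 0 0; 0.05 0 0 0 0 0 0; 0.05 -10 0 0 0 0 0; 0.05 -40 0 0 0 0 0; 0.05 -45 10 0 0 0 0; 0.05 -10 40 -15 0.02 0 0'; python3 - <<'E'
from h import *
look('wrist','pics/w43.png')
plan([430,110,320],-15.7,0,vmax=47)
E
```

```text
clock: 47.5
eef_pos: [640.0, -245.3, 241.5]
tool_rot: [-0.313, 1.566, -0.411]
force: [0.2, -0.4, -0.1]
width: 34.7
clock: 48.2
eef_pos: [628.9, -200.6, 347.8]
tool_rot: [-1.215, 1.567, -1.343]
force: [0.6, 0.4, -0.1]
width: 45.0
48.2 [ 628.9 -200.6  347.8] [-1.215  1.567 -1.343] [ 0.6  0.4 -0.1] 45.0
now [ 627.4 -187.3  348.9] jaw -6.7 turn -9.0 q7 -0.07 w 44.7 F [-1.4  7.8  1.4] t 48.25
0 3.8 34.0 -28.8 0.020 -0.000 -0.001; 0 3.8 33.5 -29.5 0.020 -0.000 -0.001; 0 3.8 32.9 -30.1 0.020 -0.000 -0.001; 0 3.7 32.3 -30.8 0.020 -0.000 -0.001; 0 3.7 31.7 -31.4 0.020 -0.000 -0.001; 0 3.7 31.0 -32.0 0.020 -0.000 -0.001; 0 3.7 30.4 -32.6 0.020 -0.000 -0.001; 0 3.6 29.8 -33.2 0.020 -0.000 -0.001
```

View pics/w43.png

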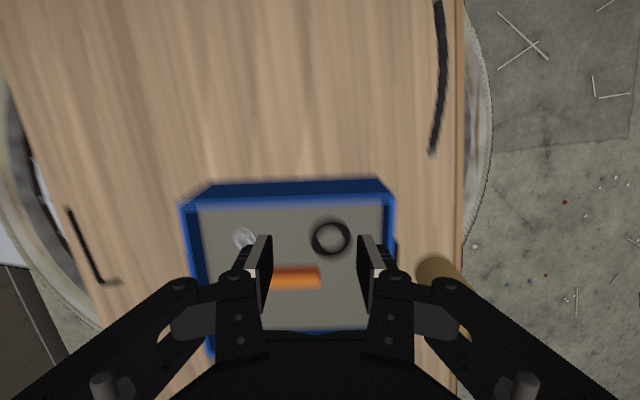

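Bearing placed. Now the valve adaptor.

```bash
python3 -m handwheel '0 4 34 -29 0.02 0 0; 0 4 33 -30 0.02 0 0; 0 4 33 -30 0.02 0 0; 0 4 32 -31 0.02 0 0; 0 4 32 -31 0.02 0 0; 0 4 31 -32 0.02 0 0; 0 4 30 -33 0.02 0 0; 0 4 20 -20 0.02 0 0; 0 0 0 0 0 0 0; 0 0 0 0 0 0 0'; python3 - <<'E'
from h import *
look('wrist','pics/w44.png')
plan([429.5,156,230],-15.7,0,vmax=47)
E
```

```text
clock: 49.25
eef_pos: [434.0, 111.4, 323.7]
tool_rot: [0.643, 1.556, 0.371]
force: [0.9, 0.3, -0.4]
width: 43.1
49.25 [434.  111.4 323.7] [0.643 1.556 0.371] [ 0.9  0.3 -0.4] 43.1
now [434.1 111.4 323.7] jaw -15.6 turn -0.1 q7 -0.76 w 42.6 F [-1.2  0.5 -0.3] t 49.3
0 31.3 13.6 -5.8 0.001 0.004 -0.003; 0 31.3 13.7 -5.7 0.001 0.004 -0.003; 0 31.3 13.8 -5.6 0.001 0.004 -0.003
```

View pics/w44.png

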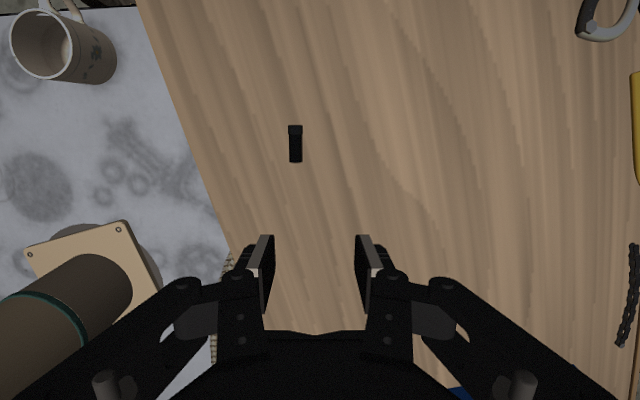

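```bash
python3 - <<'E'
from h import *
w=cam('pics/w44.png')
print(p2w(w,295.5,126,190),p2w(w,295.5,160,187))
E
python3 -m handwheel '0 31 15 -8 0 0.004 0; 0 31 14 -7 0 0.004 0; 0 22 7 -3 0 0 0; 0 0 0 0 0 0 0; 0 0 0 0 0 0 0'; python3 - <<'E'
from h import *
look('wrist','pics/w45.png')
plan([429.5,156,191],-15.7,0,vmax=47)
E
```

```text
[434.89057253 173.82666856 190.        ] [425.84593342 143.80153908 187.        ]
clock: 49.8
eef_pos: [434.2, 147.6, 239.4]
tool_rot: [0.825, 1.556, 0.541]
force: [-0.0, -0.6, 0.1]
width: 42.6
49.8 [434.2 147.6 239.4] [0.825 1.556 0.541] [-0.  -0.6  0.1] 42.6
now [434.2 147.4 239.6] jaw -16.3 turn 0.6 q7 -0.95 w 42.4 F [-0.2 -0.4 -0.6] t 49.85
0 24.3 3.2 -3.7 -0.005 0.005 -0.006; 0 24.3 3.3 -3.6 -0.005 0.005 -0.006
```

View pics/w45.png

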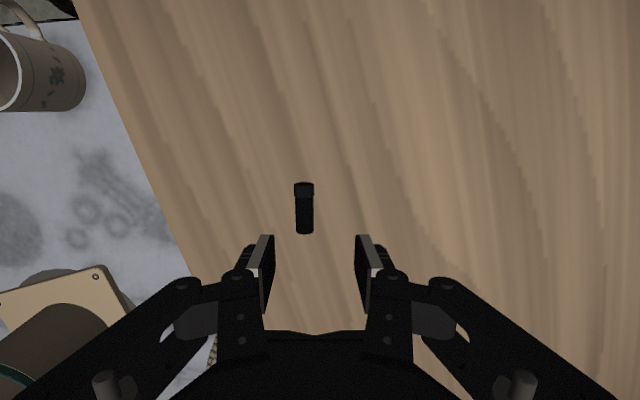

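```bash
python3 -m handwheel '0 22 6 -6 -0.005 0.005 0; 0 16 4 -4 0 0.005 0; 0 0 0 0 0 0 0; 0 0 0 0 0 0 0'; python3 - <<'E'
from h import *
look('wrist','pics/w46.png')
plan([430,157,191],-15.7,0,vmax=47)
E
```

```text
clock: 50.25
eef_pos: [433.3, 157.8, 205.6]
tool_rot: [0.991, 1.553, 0.705]
force: [0.4, -0.5, 0.4]
width: 43.0
50.25 [433.3 157.8 205.6] [0.991 1.553 0.705] [ 0.4 -0.5  0.4] 43.0
now [433.4 157.8 205.7] jaw -16.4 turn 0.7 q7 -1.01 w 42.8 F [-0.2  0.1  0.2] t 50.3
0 14.7 -1.9 -3.2 -0.012 0.010 -0.015
```

View pics/w46.png

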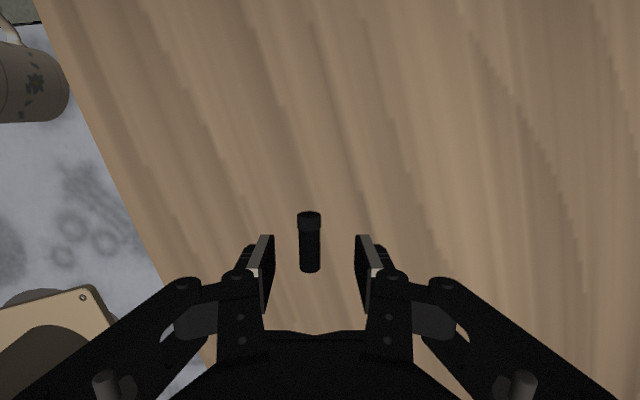

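```bash
python3 -m handwheel '0 9 1 -3 -0.01 0.01 -0.015; 0 6 0 0 0 0 0; 0 0 0 0 0 0 0'; python3 - <<'E'
from h import *
look('wrist','pics/w47.png')
plan([430,157,190],-15.7,0,vmax=47)
E
```

```text
clock: 50.6
eef_pos: [432.6, 159.3, 191.8]
tool_rot: [0.225, 1.567, -0.053]
force: [0.1, -0.3, -0.3]
width: 42.8
50.6 [432.6 159.3 191.8] [ 0.225  1.567 -0.053] [ 0.1 -0.3 -0.3] 42.8
now [432.7 159.5 192. ] jaw -15.9 turn 0.2 q7 -1.03 w 42.9 F [-0.7  0.4  0.1] t 50.65
0 2.0 -3.1 -1.9 -0.004 0.004 -0.001
```

View pics/w47.png

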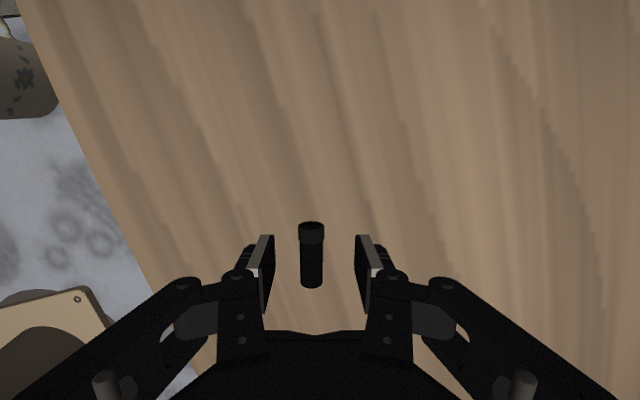

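```bash
python3 -m handwheel '-1 1 0 0 0 0 0; -1 0 0 0 0 0 0; -1 0 0 0 0 0 0; -1 0 0 0 0 0 0; -1 0 0 0 0 0 0; -1 -10 0 0 0 0 0; -1 -35 0 0 0 0 0; -1 -45 -10 10 0 0 0; -1 -40 -20 18 0 0 0'; python3 - <<'E'
from h import *
look('wrist','pics/w48.png')
plan([553,-311,310],-5.4,-1,vmax=46)
E
```

```text
clock: 51.55
eef_pos: [446.7, 124.7, 322.6]
tool_rot: [-2.779, 1.563, -3.047]
force: [2.0, -0.3, -0.1]
width: 11.6
51.55 [446.7 124.7 322.6] [-2.779  1.563 -3.047] [ 2.  -0.3 -0.1] 11.6
now [452.5 120.3 328.3] jaw -15.8 turn 10.4 q7 -0.79 w 11.9 F [ 4.6 -2.9  4.2] t 51.6
-1 2.0 -38.8 21.4 -0.018 0.000 0.000; -1 1.9 -39.2 20.7 -0.018 0.000 0.000; -1 1.9 -39.5 20.0 -0.018 0.000 0.000; -1 1.9 -39.9 19.3 -0.018 0.000 0.000; -1 1.9 -40.2 18.5 -0.018 0.000 0.000; -1 1.9 -40.6 17.8 -0.018 0.000 0.000; -1 1.9 -40.9 17.1 -0.018 0.000 0.000; -1 1.9 -41.2 16.3 -0.018 0.000 0.000; -1 1.9 -41.5 15.6 -0.018 0.000 0.000; -1 1.8 -41.7 14.8 -0.018 0.000 0.000
```

View pics/w48.png

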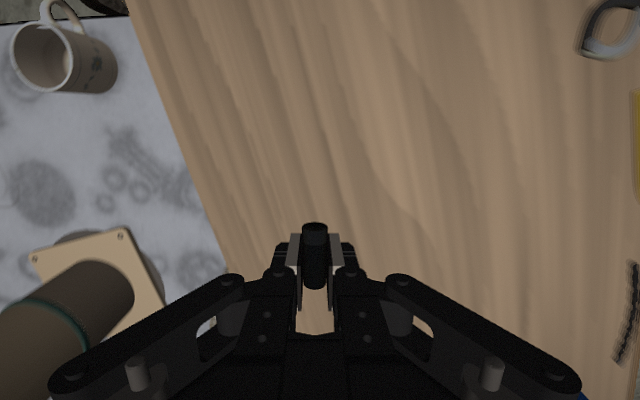

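```bash
python3 -m handwheel '-1 0 -39 21 -0.018 0 0; -1 0 -42 21 -0.018 0 0; -1 0 -42 20 -0.018 0 0; -1 0 -42 19 -0.018 0 0; -1 0 -42 19 -0.018 0 0; -1 0 -42 18 -0.018 0 0; -1 2 -42 17 -0.018 0 0; -1 2 -42 16 -0.018 0 0; -1 2 -40 15 -0.018 0 0; -1 2 -30 10 -0.018 0 0'; python3 -m handwheel '-1 0 -4 2 0 0 0; -1 0 0 0 0 0 0'; python3 - <<'E'
from h import *
plan([553,-311,258],-5.4,-1,vmax=46)
E
```

```text
clock: 52.6
eef_pos: [554.4, -320.3, 333.7]
tool_rot: [0.101, 1.548, 0.022]
force: [-0.6, 0.2, 0.5]
width: 12.1
clock: 52.8
eef_pos: [554.9, -330.6, 332.8]
tool_rot: [0.068, 1.549, -0.019]
force: [-1.0, 0.9, 0.1]
width: 11.7
now [ 554.9 -330.6  332.8] jaw -4.9 turn -0.5 q7 0.22 w 11.7 F [-1.   0.9  0.1] t 52.8
-1 37.4 9.6 -2.6 0.004 0.011 -0.001; -1 37.4 9.7 -2.2 0.004 0.011 -0.001
```

```bash
python3 -m handwheel '-1 25 12 -3 0 0.011 0; -1 25 8 -2 0 0.011 0; -1 12 3 0 0 0 0; -1 0 0 0 0 0 0'; python3 - <<'E'
from h import *
look('wrist','pics/w49.png')
plan([553,-311,247],-5.4,-1,vmax=46)
E
```

```text
clock: 53.2
eef_pos: [553.2, -302.0, 272.1]
tool_rot: [0.873, 1.567, 0.79]
force: [-0.8, -1.0, -0.1]
width: 11.8
53.2 [ 553.2 -302.   272.1] [0.873 1.567 0.79 ] [-0.8 -1.  -0.1] 11.8
now [ 553.7 -302.4  273.1] jaw -4.7 turn -0.7 q7 0.15 w 11.7 F [-0.4  0.9  0.1] t 53.25
-1 26.1 -8.7 -0.1 0.012 0.004 -0.002
```

View pics/w49.png

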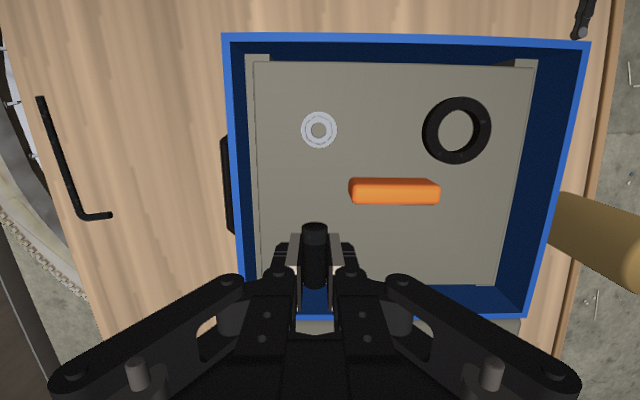

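```bash
python3 -m handwheel '-1 12 -6 -2 0.01 0.004 0; -1 10 0 -1 0 0 0; -1 0 0 0 0 0 0'; python3 - <<'E'
from h import *
plan([552,-308,245],-5.4,-1,vmax=46)
E
```

```text
clock: 53.55
eef_pos: [551.3, -309.4, 252.4]
tool_rot: [-0.06, 1.567, -0.154]
force: [0.6, 0.2, -0.3]
width: 11.9
now [ 551.3 -309.4  252.4] jaw -5.4 turn -0.0 q7 0.15 w 11.9 F [ 0.6  0.2 -0.3] t 53.55
-1 7.4 1.5 0.6 0.000 0.004 0.000
```

```bash
python3 -m handwheel '-1 6 1 0 0 0 0; -1 3 0 0 0 0 0; -1 0 0 0 0 0 0'; python3 - <<'E'
from h import *
plan([552,-308,244],-5.4,-1,vmax=46)
E
```

```text
clock: 53.85
eef_pos: [551.5, -308.9, 244.4]
tool_rot: [-0.129, 1.566, -0.224]
force: [-0.5, 0.1, -0.5]
width: 11.4
now [ 551.5 -308.9  244.4] jaw -5.5 turn 0.1 q7 0.14 w 11.4 F [-0.5  0.1 -0.5] t 53.85
-1 0.4 0.9 0.4 -0.001 0.005 0.001
```

```bash
python3 -m handwheel '-1 2 0 0 0 0 0; -0.4 0 0 0 0 0 0; -0.4 0 0 0 0 0 0; -0.4 0 0 0 0 0 0; -0.4 -10 0 0 0 0 0; -0.4 -40 0 0 0 0 0; -0.4 -45 0 0 0 0 0; -0.4 -10 -40 -5 0 0 0; -0.4 0 -40 -5 0 0 0; -0.4 0 0 0 0 0 0'; python3 - <<'E'
from h import *
look('wrist','pics/w50.png')
look('side','pics/s50.png'); crop('pics/s50.png','pics/s50c.png',240,110,160,120,5)
E
```

```text
clock: 54.85
eef_pos: [534.6, -388.3, 356.2]
tool_rot: [-0.248, 1.562, -0.339]
force: [-0.6, -1.0, -0.7]
width: 25.6
54.85 [ 534.6 -388.3  356.2] [-0.248  1.562 -0.339] [-0.6 -1.  -0.7] 25.6
54.9 [ 536.  -384.8  356.4] [ 0.084  1.561 -0.003] [ 0.4  0.1 -0.3] 25.3
```

View pics/w50.png

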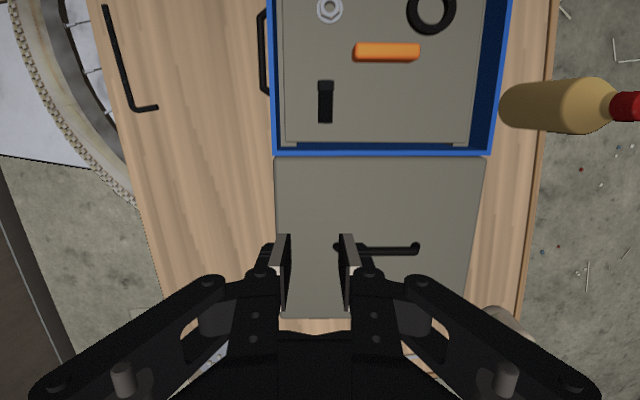

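View pics/s50c.png

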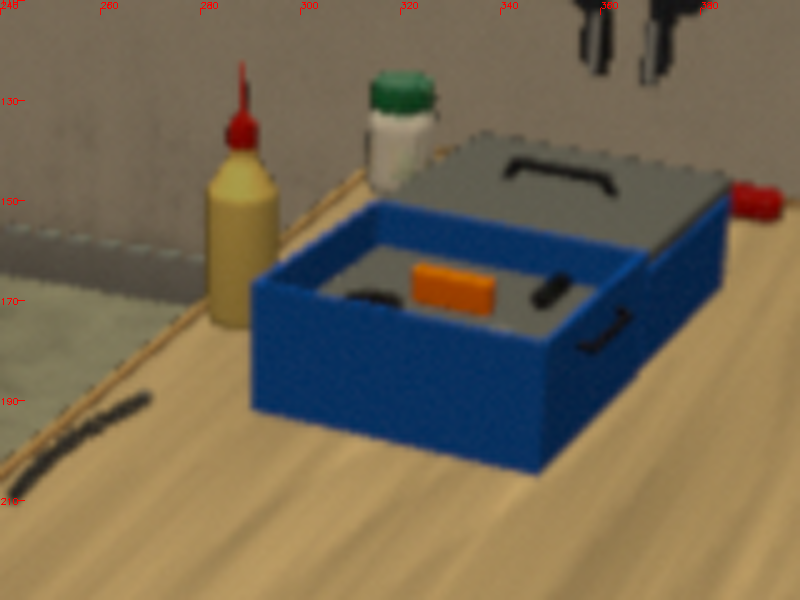

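```bash
python3 -m handwheel '0 -10 -40 -30 0 0 0; 0 0 -40 -40 0 0 0; 0 0 -30 -40 0 0 0; 0 0 0 -20 0 0 0; 0 0 0 0 0 0 0'; python3 - <<'E'
from h import *
look('top','pics/t51.png'); crop('pics/t51.png','pics/t51c.png',330,140,150,90,5)
crop('pics/t51.png','pics/t51d.png',180,125,330,150,2)
look('wrist','pics/w51.png')
crop('pics/w50.png','pics/w50c.png',250,110,260,80,3)
E
```

```text
clock: 55.45
eef_pos: [401.6, -473.1, 362.3]
tool_rot: [0.854, 1.555, 0.787]
force: [0.8, 1.8, 0.3]
width: 42.7
55.45 [ 401.6 -473.1  362.3] [0.854 1.555 0.787] [0.8 1.8 0.3] 42.7
55.5 [ 402.9 -473.2  362.3] [0.786 1.554 0.719] [-0.2 -1.   0.1] 43.1
```

View pics/t51c.png

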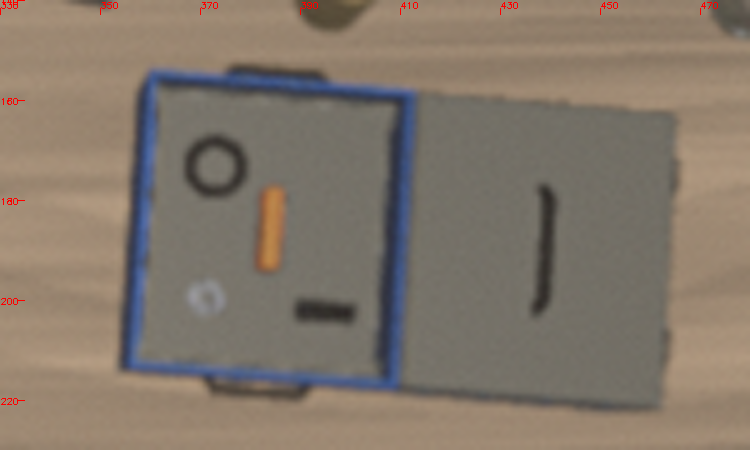

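View pics/t51d.png

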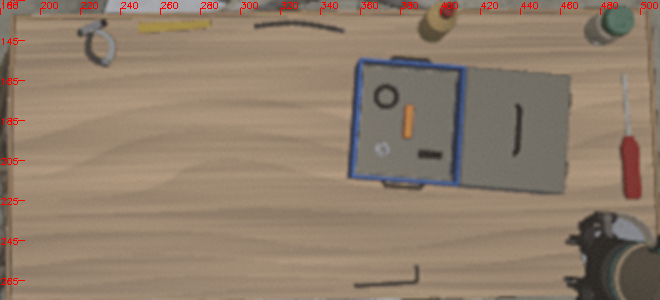

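View pics/w50c.png

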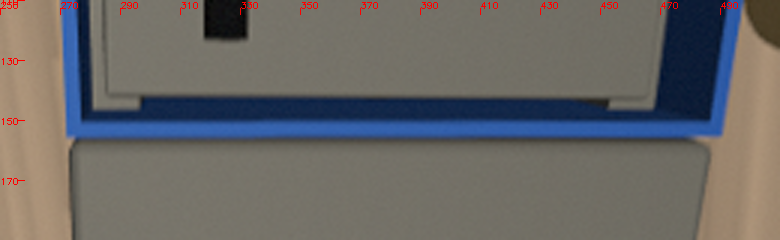

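View pics/w51.png

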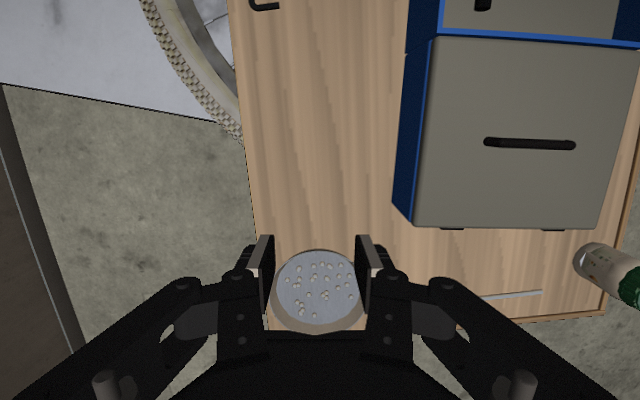

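```bash
python3 - <<'E'
from h import *
plan([602,-130,350],-5.4,0,vmax=46)
E
```

```text
now [ 404.6 -472.5  362.3] jaw -3.7 turn -1.7 q7 0.59 w 43.0 F [-0.   0.2  0. ] t 55.55
0 2.1 39.4 19.4 0.003 0.001 -0.001; 0 2.0 39.4 19.3 0.003 0.001 -0.001; 0 1.9 39.5 19.2 0.003 0.001 -0.001; 0 1.9 39.6 19.0 0.003 0.001 -0.001; 0 1.8 39.6 18.9 0.003 0.001 -0.001; 0 1.7 39.7 18.8 0.003 0.001 -0.001; 0 1.6 39.8 18.6 0.003 0.001 -0.001; 0 1.5 39.8 18.5 0.003 0.001 -0.001; 0 1.5 39.9 18.4 0.003 0.001 -0.001
```

```bash
python3 -m handwheel '0 2 39 19 0 0 0; 0 2 42 21 0 0 0; 0 2 42 21 0 0 0; 0 2 42 21 0 0 0; 0 2 42 21 0 0 0; 0 2 42 20 0 0 0; 0 2 42 19 0 0 0; 0 2 42 19 0 0 0; 0 2 20 10 0 0 0; 0 0 0 0 0 0 0'; python3 - <<'E'
from h import *
plan([602,-140,220],-5.4,0,vmax=46)
E
```

```text
clock: 56.55
eef_pos: [613.8, -96.0, 351.5]
tool_rot: [0.86, 1.534, 0.832]
force: [0.7, -0.6, 0.6]
width: 42.3
now [613.8 -96.  351.5] jaw -1.6 turn -3.8 q7 -0.11 w 42.3 F [ 0.7 -0.6  0.6] t 56.55
0 32.5 -12.0 -3.4 0.017 0.006 -0.007; 0 32.6 -11.8 -3.0 0.017 0.006 -0.007; 0 32.7 -11.6 -2.7 0.017 0.006 -0.007; 0 32.8 -11.4 -2.3 0.017 0.006 -0.007
```

```bash
python3 -m handwheel '0 32 -10 -5 0.017 0.006 -0.007; 0 33 -10 -5 0.017 0.006 -0.007; 0 33 -10 -4 0.017 0.006 -0.007; 0 30 -10 -2 0.017 0.006 -0.007; 0 0 0 0 0 0 0; 0 0 0 0 0 0 0'; python3 - <<'E'
from h import *
plan([602,-186,220],-5.4,0,vmax=46)
E
```

```text
clock: 57.15
eef_pos: [602.4, -123.7, 221.0]
tool_rot: [0.754, 1.565, 0.673]
force: [-0.1, 0.2, 0.2]
width: 42.8
now [ 602.4 -123.7  221. ] jaw -4.7 turn -0.7 q7 -0.19 w 42.8 F [-0.1  0.2  0.2] t 57.15
0 0.4 -31.1 2.3 0.006 0.002 -0.002; 0 0.5 -31.1 2.5 0.006 0.002 -0.002
```

```bash
python3 -m handwheel '0 0 -20 2 0.01 0 0; 0 0 -18 2 0 0 0; 0 0 -10 1 0 0 0; 0 0 -5 0 0 0 0; 0 0 0 0 0 0 0'; python3 -m handwheel '0 0 -5 0 0 0 0; 0 0 -5 0 0 0 0'; python3 -m handwheel '0 0 -6 0 0 0 0; 0 0 -7 0 0 0 0'
```

```text
clock: 57.65
eef_pos: [607.3, -181.5, 228.2]
tool_rot: [0.146, 1.554, 0.055]
force: [0.5, 0.4, -0.2]
width: 42.7
clock: 57.85
eef_pos: [607.2, -189.0, 229.1]
tool_rot: [0.305, 1.552, 0.216]
force: [2.5, 7.4, -2.4]
width: 42.6
clock: 58.05
eef_pos: [607.4, -188.6, 229.2]
tool_rot: [0.947, 1.541, 0.865]
force: [-1.0, 13.2, 2.3]
width: 42.4
```

```bash
python3 -m handwheel '0 0 -10 0 0 0 0; 0 0 -12 0 0 0 0'; python3 -m handwheel '0 0 0 0 0 0 0; 0 0 25 0 0 0 0; 0 -40 20 0 0 0 0; 0 -45 30 0 0 0 0; 0 -40 40 -20 0 0 0; 0 0 40 -40 0 0 0; 0 0 40 -40 0 0 0; 0 0 0 0 0 0 0'; python3 - <<'E'
from h import *
look('top','pics/t60.png'); crop('pics/t60.png','pics/t60c.png',330,140,150,90,5)
look('wrist','pics/w60.png')
E
```

```text
clock: 58.25
eef_pos: [607.2, -187.7, 229.5]
tool_rot: [1.316, 1.515, 1.245]
force: [-1.0, 23.4, 4.1]
width: 42.6
clock: 59.05
eef_pos: [526.2, 0.9, 359.6]
tool_rot: [1.348, 1.511, 1.283]
force: [1.6, 0.2, 1.5]
width: 42.9
59.05 [526.2   0.9 359.6] [1.348 1.511 1.283] [1.6 0.2 1.5] 42.9
59.1 [528.5  -2.4 359.4] [1.309 1.513 1.24 ] [0.7 0.2 0.7] 42.7
```

View pics/t60c.png

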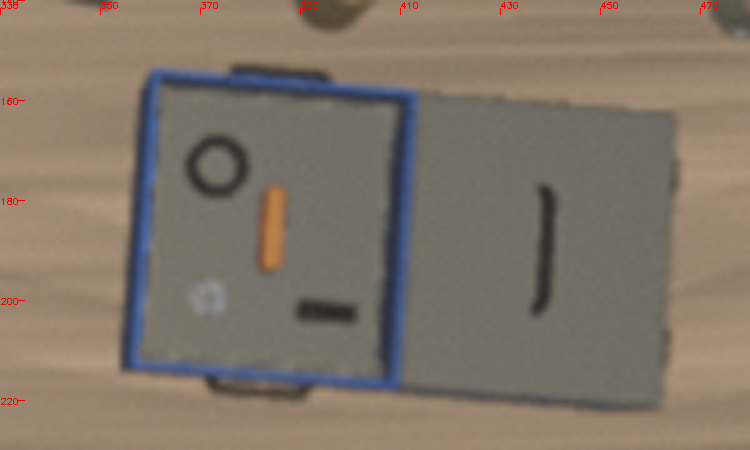

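```bash
python3 -m handwheel '0 0 0 0 0 0 0; 0 0 0 0 0 0 0'; python3 - <<'E'
from cell import ctrl
print(ctrl.finish_job())
E
```

```text
clock: 59.35
eef_pos: [531.1, -7.8, 358.3]
tool_rot: [1.294, 1.515, 1.219]
force: [-0.5, -0.6, 0.8]
width: 42.5
the job is handed in; nothing more can be done
None
```

The open case is packed in the order asked and pushed against the closed case. I handed the job in at about 59 s.

- **Packing:** the tape roll, clutch-cone axle and bare axle lie on the case floor. The divider is on its ledges above them. The track nut, bearing cup and valve adaptor lie on the divider. I found only one track nut in any picture and took the second as absent.
- **Last checks:** the final top picture shows no visible gap, the ends about level, and all three small parts on the divider. A last push moved the case about 1 mm, and then it stood firm at 23 N. The side and wrist pictures show the divider flat.
- **What went wrong on the way:**
  - **Tape roll:** it tipped in the grip and was pressed onto the case floor with up to 35 N. When released it settled flat where intended.
  - **Bare axle:** while lowering it, a finger or the axle caught, probably on a case ledge, and the wrist force read 104.6 N for a moment. That is below the 120 N wrist limit. I can't rule out that it exceeded the 40 N limit if the gripper's body was what touched. I moved aside and laid the axle flat, with its plain end close to the tape roll.
- **Not checked:** I could not see under the divider once it was in, so the big parts were last seen lying in place just before it was fitted.

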